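# Change the grinder's filter panels and purge it

### The arm

A 6-joint arm with a two-finger parallel gripper is mounted at the origin on the work surface. World frame = base frame: x ahead of the robot, y to its left, z up, the work surface at z = 0. Lengths are in m, angles in rad, forces in N, time in s.
With the tool pointing down it reaches from about 0.25 to 0.85 m from the base axis. Payload 12.5 kg.
Tool frame: the origin (TCP) lies midway between the tips of the shut fingers; the grasp point (between the pads) lies robot.grasp_offset behind it (robot.grasp_offset is the distance from the TCP to the grasp point, in m); z points along the fingers, y is the line along which they close (so a half turn about z gives the same grasp; the last joint's range is limited). The gripper opens to 93 mm and grips with 3 to 60 N. Pads are 15 mm wide; open, the fingers measure 128 mm over their backs; the gripper's body (75 mm by 188 mm) begins 65 mm behind the grasp point.
Start: joints at [1.147, 0.351, 1.652, -0, 1.139, -0.085], TCP at [0.183, 0.519, 0.219] pointing down, gripper open.
Joint ranges: [-2.75, 2.75], [-0.79, 2.1], [0.01, 2.65], [-1.57, 4.71], [0.07, 3.14], [-2.87, 2.87]. Speed limits (rad/s): [2.22, 2.22, 2.79, 3.14, 3.14, 3.14].

### API

Orientations are given as a unit quaternion [w, x, y, z].
In Python, from bench import robot gives the robot as it stands.
- The arm moves only by the tool jog_arm, never from a script. Its argument "targets" is a list of rows, each an object with "offset": the shift along the tool's x, y, z in cm, a list of three; "delta_rot": the turn, a rotation vector about the tool's x, y, z in degrees, a list of three; "fingers": the opening, from 0 (shut) to 1 (fully open). A call has 1 to 10 rows; each row is the pose to reach, as a shift and turn from the pose commanded when the call began, along the tool's axes at that moment; what a row does not reach only later rows make up. A row lasts 1/12 s, in which the tool goes at most 41.7 mm and 7.16 degrees, less where a joint would pass 70% of its speed; a pose out of reach is approached as far as the arm can. A call with a gripper value outside its range is refused whole. The fingers move at their own pace and stop on an object; "force" is the grip in N (left out, the last holds). Time passes only in rows, so rows that repeat a pose let the fingers close. It gives the time, the measured TCP pose, the force, the opening and the grip force at its end, in the units of the state.
- robot.get_state(): the state, without advancing time (a new reading comes with each control period).
- robot.capture(name): name is "side" or "top"; returns a dict with "color" (480x640x3 uint8, blue, green, red), "fx", "fy", "cx", "cy" (pixels), "eye" and "attitude" of the camera in the world. Camera axes: x right, y down, z forward; pixel columns grow to the right and rows downward; lengths in m; the calibration is good to about 2 mm. A picture is of the moment at which its call begins. There is no depth.
- robot.sign_off(): hands the job in; it is judged then, once.
The state is a dict: "t": time; "q": joint angles; "joint_vel": joint speeds; "tau": joint torques, N m; "eef_pos": TCP position; "ee_rot": TCP orientation; "force": force on the tool from outside, world axes, zero at the start; "torque": the same for the moment, N m; "gripper_width": finger opening in m; "gripper_force": force on a finger pad.
Only numpy, scipy, OpenCV 4.12 (cv2) and the standard library are available. Lean on these libraries where they do the work, as an engineer would, in place of code of your own. Each camera call takes 0.05 s, during which the arm holds its last target. There are 200 camera calls.

### The job

Change the grinder's filters: slide every used brown panel up out of the grinder and stand it in a slot of the steel wash rack, then slide the three fresh blue panels from the wooden holder fully home into the grinder's slots. With all the filters changed and the espresso cup standing upright on the middle of the cup mat below the chute, twist the red purge knob clockwise to its stop and let it spring back; leave the cup on its mat and do not disturb the tamper, dosing tube or brush.

Things in the scene. Friction and masses are not known exactly. Their poses are not given: they have to be found in the camera images.
- used1: used (brown) rigid framed filter panel, 70 mm wide (its x axis) x 8 mm thick (its y axis) x 95 mm tall (z up); origin at the middle of its bottom edge, so its top edge is at 95 mm. Starts standing in one of the grinder's slots. May be absent.
- used2: used (brown) rigid framed filter panel, 70 mm wide (its x axis) x 8 mm thick (its y axis) x 95 mm tall (z up); origin at the middle of its bottom edge, so its top edge is at 95 mm. Starts standing in one of the grinder's slots. May be absent.
- used3: used (brown) rigid framed filter panel, 70 mm wide (its x axis) x 8 mm thick (its y axis) x 95 mm tall (z up); origin at the middle of its bottom edge, so its top edge is at 95 mm. Starts standing in one of the grinder's slots. May be absent.
- fresh1: fresh (blue frame, pale mesh) rigid framed filter panel, 70 mm wide (its x axis) x 8 mm thick (its y axis) x 95 mm tall (z up); origin at the middle of its bottom edge, so its top edge is at 95 mm. Starts standing in the wooden holder.
- fresh2: fresh (blue frame, pale mesh) rigid framed filter panel, 70 mm wide (its x axis) x 8 mm thick (its y axis) x 95 mm tall (z up); origin at the middle of its bottom edge, so its top edge is at 95 mm. Starts standing in the wooden holder.
- fresh3: fresh (blue frame, pale mesh) rigid framed filter panel, 70 mm wide (its x axis) x 8 mm thick (its y axis) x 95 mm tall (z up); origin at the middle of its bottom edge, so its top edge is at 95 mm. Starts standing in the wooden holder.
- grinder: black grinder, fixed; origin on the counter, x to its back, y to its left. Front deck (x -70..115, y -125..125 mm) 130 mm high, three slots 48 mm apart along y, each 75 mm long (x), 11 wide, 40 deep, rounded lips: a seated panel stands out 55 mm. Motor tower behind (x 115..235, y -100..100 mm) 290 mm high. Chute sticks out 20 mm from the front face at 90..115 mm height, before it the cup mat
- grinder_slot1 (a point): centre of the floor of grinder slot 1 (y = -85 mm in the grinder's frame, 90 mm above the counter), axes as the grinder's: a seated panel's origin lies here with its x axis along the slot's x, either way round
- grinder_slot2 (a point): centre of the floor of grinder slot 2 (y = -37 mm in the grinder's frame, 90 mm above the counter), axes as the grinder's: a seated panel's origin lies here with its x axis along the slot's x, either way round
- grinder_slot3 (a point): centre of the floor of grinder slot 3 (y = 11 mm in the grinder's frame, 90 mm above the counter), axes as the grinder's: a seated panel's origin lies here with its x axis along the slot's x, either way round
- fresh_holder: brown wooden slotted holder of the fresh panels, fixed (position and yaw vary), 100 (x) x 160 (y) x 50 mm high, origin under its centre. Three slots 48 mm apart along y, each 75 mm long in x, 12 mm wide, 40 mm deep with the floor at 10 mm height.
- wash_rack: steel slotted wash rack for the used panels on a grey drip sheet, empty at the start, fixed; same size and slots as the wooden holder. The two swap sides from start to start.
- wash_rack_slot1 (a point): centre of the floor of slot 1 of wash_rack (10 mm above the counter), axes as the holder's: a seated panel's origin lies here with its x axis along the slot's x, either way round
- wash_rack_slot2 (a point): centre of the floor of slot 2 of wash_rack (10 mm above the counter), axes as the holder's: a seated panel's origin lies here with its x axis along the slot's x, either way round
- wash_rack_slot3 (a point): centre of the floor of slot 3 of wash_rack (10 mm above the counter), axes as the holder's: a seated panel's origin lies here with its x axis along the slot's x, either way round
- purge_knob (a joint): red spring-return purge knob on the grinder's deck, upright axis: 0 at rest, grows clockwise seen from above, stop at 1.2 rad (about 70 degrees; about 0.15 N m there); springs back when let go
- knob_grip (a point): on the knob's axis (35 mm before the middle of the slots, 85 mm left of the grinder's middle), at the height to grip (177 mm above the counter). The grip is an upright bar 44 mm long (along this point's x), 12 mm thick (y), from 157 to 187 mm height, its top 10 mm above this point; axes turn with the knob
- cup: blue ceramic espresso cup without handle, 66 mm outside diameter at the rim, 64 mm lower down, 65 mm high, wall 4 mm, origin at the centre of its foot, z up
- cup_mat (a point): centre of the round black cup mat (96 mm across, yellow spot in the middle, flush with the counter) in front of the grinder's chute, 66 mm from the grinder's front face
- tamper: steel tamper standing upright, 58 mm base, 86 mm high; origin at the centre of its base; leave alone
- dosing_tube: clear acrylic dosing tube standing upright, 54 mm outside, 100 mm high; origin at the centre of its foot; leave alone
- brush: bristle brush about 170 mm long lying flat along its x; leave alone

How it is judged:
On the way, in this order (a step that is already met when the one before it is completed fails the run):
1. every used panel stands in the wash rack and all fresh panels are fully home in the grinder ((distance between used1 and wash_rack_slot1 below 0.008 m or distance between used1 and wash_rack_slot2 below 0.008 m or distance between used1 and wash_rack_slot3 below 0.008 m) and (distance between used2 and wash_rack_slot1 below 0.008 m or distance between used2 and wash_rack_slot2 below 0.008 m or distance between used2 and wash_rack_slot3 below 0.008 m) and (distance between used3 and wash_rack_slot1 below 0.008 m or distance between used3 and wash_rack_slot2 below 0.008 m or distance between used3 and wash_rack_slot3 below 0.008 m) and (distance between fresh1 and grinder_slot1 below 0.008 m or distance between fresh1 and grinder_slot2 below 0.008 m or distance between fresh1 and grinder_slot3 below 0.008 m) and (distance between fresh2 and grinder_slot1 below 0.008 m or distance between fresh2 and grinder_slot2 below 0.008 m or distance between fresh2 and grinder_slot3 below 0.008 m) and (distance between fresh3 and grinder_slot1 below 0.008 m or distance between fresh3 and grinder_slot2 below 0.008 m or distance between fresh3 and grinder_slot3 below 0.008 m)), for 0.2 s.
2. with the panels changed and the cup on its mat, the knob is twisted to its stop (all of step 1 and horizontal distance between cup and cup_mat below 0.02 m and height (world z) of cup below 0.006 m and angle between cup's own z axis and vertical below 0.1 rad and value of joint purge_knob above 1.1 rad), for 0.2 s.
3. the knob has sprung back (value of joint purge_knob below 0.1 rad), for 0.2 s.
At the end, for the whole second after the job is handed in: Each used panel's bottom middle within 8 mm of a wash rack slot's floor centre, each fresh panel's within 8 mm of a grinder slot's floor centre; cup upright, on the counter, within 20 mm of the mat's centre and at rest; knob within 0.1 rad of rest (all of step 1 and horizontal distance between cup and cup_mat below 0.02 m and height (world z) of cup below 0.006 m and angle between cup's own z axis and vertical below 0.1 rad and value of joint purge_knob below 0.1 rad and linear speed of cup below 0.02 m/s); the robot touches nothing.
It fails at once if the tamper is shoved more than 40 mm or knocked over (distance of tamper from where it was at the start of the episode above 0.04 m or angle between tamper's own z axis and vertical above 0.5 rad).
It fails at once if the dosing tube is shoved more than 40 mm or knocked over (distance of dosing_tube from where it was at the start of the episode above 0.04 m or angle between dosing_tube's own z axis and vertical above 0.5 rad).
It fails at once if the brush is shoved more than 40 mm or knocked over (distance of brush from where it was at the start of the episode above 0.04 m).
It fails at once if the cup is tipped over (angle between cup's own z axis and vertical above 0.8 rad).
Of used1, used2, used3 only 1 to 3 are there at a start; the rules pass over those that are not, and their reading is None.
At some moment in a run one of cup may be knocked a few centimetres aside while the robot is not near it.
It also fails if it takes over 210 s, if anything falls off the work surface, if the arm or the gripper's body presses on something with over 40 N, if the wrist force passes 120 N, or if a joint passes its speed limit or range.

## Working session

There is one attempt and no reset: what is moved stays moved. The work goes in short steps, Python scripts to look and compute and a tool call to move; the robot and the scene stay as the last step left them, time stands still between calls to the robot, and variables do not carry over. Pictures are saved under pics/ and viewed, at most 14 in all, crops included, and the job is handed in when it is done.

Besides the shell and the picture viewer there is one more tool, called by a JSON object that holds its "op" and its "data", one argument or row to a line. jog_arm: Moves the arm, as the interface text tells. Its arguments: {"type":"object","properties":{"targets":{"type":"array","items":{"type":"object","properties":{"offset":{"type":"array","items":{"type":"number"}},"delta_rot":{"type":"array","items":{"type":"number"}},"fingers":{"type":"number"}}}},"force":{"type":"number"}},"required":["targets"]}

```bash
mkdir -p pics; ls; python3 - <<'E'
from bench import robot
import cv2,json
print(robot.grasp_offset, robot.get_state())
for n in("side","top"):
    c=robot.capture(n); cv2.imwrite(f"pics/{n}0.png",c["color"]); print({k:v for k,v in c.items() if k!="color"})
E
```

```text
pics
0.0188 {'t': 0.0, 'q': array([ 1.14740120e+00,  3.51214448e-01,  1.65241923e+00, -2.22378909e-06,
        1.13908821e+00, -8.46104132e-02]), 'joint_vel': array([ 0.00024376,  0.00131645,  0.00032784,  0.00096255, -0.00064162,
       -0.00054708]), 'tau': array([-6.99703596e-04, -4.97325003e+01, -2.85259902e+01,  6.98648952e-02,
        2.56990566e-02, -8.88326349e-05]), 'eef_pos': array([0.18262968, 0.51843389, 0.21811521]), 'ee_rot': array([-1.40900146e-04,  1.68582948e-01,  9.85687309e-01, -5.46755525e-04]), 'force': array([ 0.61549822, -0.28613178, -0.19729513]), 'torque': array([-0.01041154, -0.00876317,  0.04876931]), 'gripper_force': 0.0, 'gripper_width': 0.09302544485874965}
{'fx': 452.70319466687795, 'fy': 452.70319466687795, 'cx': 312.3864543662954, 'cy': 228.05173229531553, 'eye': array([ 0.38458508, -0.53368742,  0.73281782]), 'attitude': array([-0.36057067,  0.92355004, -0.12437057,  0.03969983])}
{'fx': 534.9954362550221, 'fy': 534.9954362550221, 'cx': 323.8650397383332, 'cy': 244.64224977435563, 'eye': array([ 0.32917166, -0.00489179,  1.19238868]), 'attitude': array([ 0.06855413, -0.69634555,  0.7124816 , -0.05266091])}
```

View pics/side0.png

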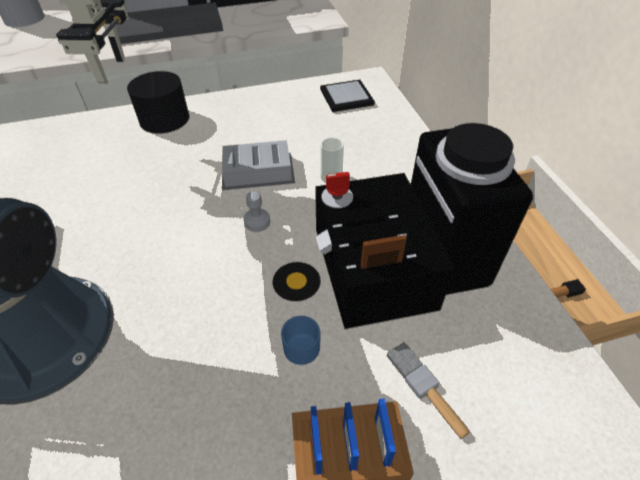

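View pics/top0.png

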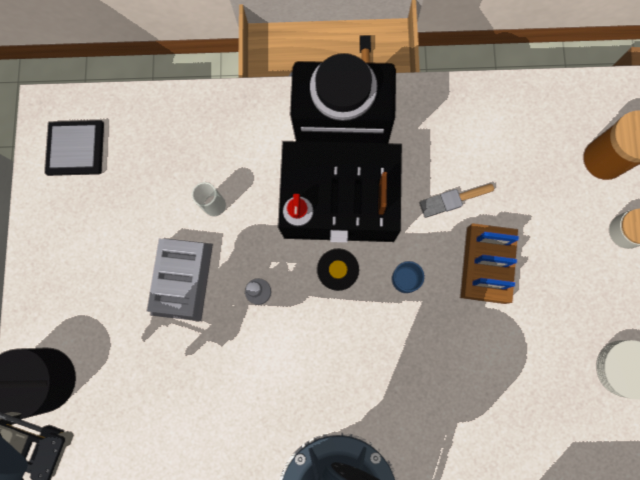

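```bash
cat > h.py <<'E'
import numpy as np, cv2
from scipy.spatial.transform import Rotation as R
from bench import robot
def cam(c):
    q=c["attitude"]; return R.from_quat([q[1],q[2],q[3],q[0]]).as_matrix()
def bp(c,u,v,z):
    d=cam(c)@np.array([(u-c["cx"])/c["fx"],(v-c["cy"])/c["fy"],1]); return c["eye"]+d*(z-c["eye"][2])/d[2]
def pj(c,p):
    d=(np.atleast_2d(p)-c["eye"])@cam(c); return np.c_[d[:,0]/d[:,2]*c["fx"]+c["cx"],d[:,1]/d[:,2]*c["fy"]+c["cy"]]
def crop(im,x0,x1,y0,y1,s): return cv2.resize(im[y0:y1,x0:x1],None,fx=s,fy=s,interpolation=cv2.INTER_CUBIC)
def tool(): # world<-tool
    s=robot.get_state(); q=s["ee_rot"]; return s["eef_pos"],R.from_quat([q[1],q[2],q[3],q[0]]),s
E
python3 - <<'E'
from h import *
im=cv2.imread("pics/top0.png"); 
cv2.imwrite("pics/c1.png",crop(im,270,420,130,290,3.7))
cv2.imwrite("pics/c2.png",np.hstack([crop(im,140,220,230,325,5),crop(im,455,530,217,312,5)]))
E
```

```text
(no output)
```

View pics/c1.png

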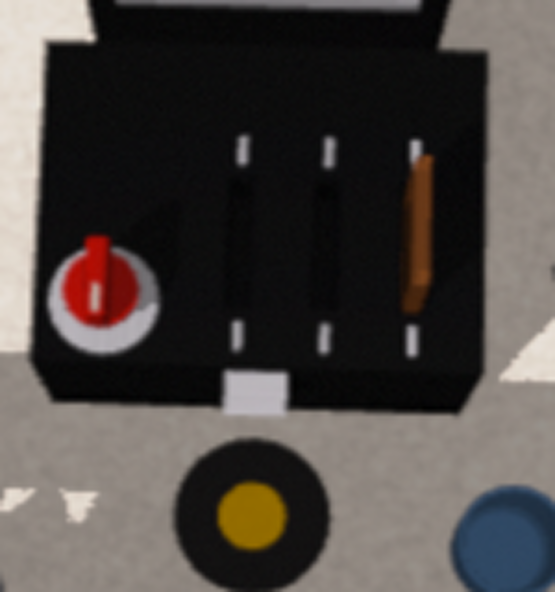

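View pics/c2.png

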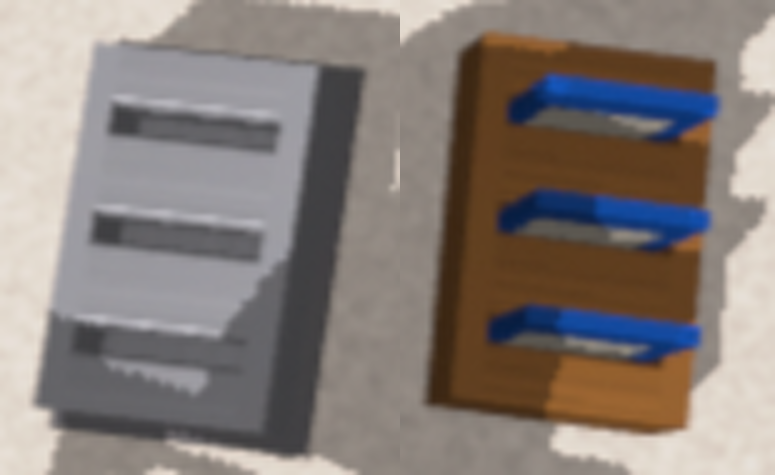

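```bash
cat >> h.py <<'E'
def fit(W,M):
    W=np.array(W)[:,:2];M=np.array(M,float)
    a,b=W-W.mean(0),M-M.mean(0); th=np.arctan2((b[:,0]*a[:,1]-b[:,1]*a[:,0]).sum(),(a*b).sum())
    r=np.array([[np.cos(th),-np.sin(th)],[np.sin(th),np.cos(th)]]); t=W.mean(0)-r@M.mean(0)
    return t,np.degrees(th),W-(M@r.T+t)
E
python3 - <<'E'
from h import *
import pickle
c={n:robot.capture(n) for n in("top","side")}
pickle.dump(c,open("cal.pkl","wb")); c=c["top"]
np.set_printoptions(precision=4,suppress=True)
def pts(P,ox,oy,s,z): return [bp(c,ox+u/s-.0,oy+v/s,z) for u,v in P]
def corners(P,*a):
    return fit(pts(P,*a),M)
M=[(115,125),(115,-125),(-70,-125),(-70,125)]; M=np.array(M)/1000
print("deck",*fit(pts([(47,42),(487,53),(483,373),(32,362)],270,130,3.7,.13),M))
W=pts([(243,150),(237,336),(329,152),(324,338),(416,152),(412,341)],270,130,3.7,.13)
print("marks",*fit(W,[(.05,.011),(-.05,.011),(.05,-.037),(-.05,-.037),(.05,-.085),(-.05,-.085)]))
print("mat",pts([(252,516)],270,130,3.7,0), "cuprim",bp(c,408,277,.065))
M=np.array([(.05,.08),(.05,-.08),(-.05,-.08),(-.05,.08)])
M=M[[3,0,1,2]] 
# image right = -y ; image up=+x : long axis along image vertical=world x
for n,P in(("rack",[(95,45),(318,68),(265,432),(37,405)]),("hold",[(85,37),(315,60),(288,430),(50,402)])):
    ox,oy=((140,230) if n=="rack" else (455,217))
    print(n,*fit(pts(P,ox,oy,5,.05),M))
S=[(110,103),(280,125),(275,152),(108,133),(92,212),(263,232),(258,262),(90,243)]
m=[(-.0375,.048+.006),(.0375,.048+.006),(.0375,.042),(-.0375,.042),(-.0375,.006),(.0375,.006),(.0375,-.006),(-.0375,-.006)]
print("rslots",*fit(pts(S,140,230,5,.05),m))
P=[(148,75),(320,95),(137,190),(310,208),(127,305),(300,324)]
print("ftop",*fit(pts(P,455,217,5,.105),[(-.035,.052),(.035,.052),(-.035,.004),(.035,.004),(-.035,-.044),(.035,-.044)]))
E
```

```text
deck [ 0.6136 -0.0188] -3.0907139461479467 [[-0.0004 -0.0012]
 [-0.0008  0.0011]
 [ 0.0011  0.0017]
 [ 0.0001 -0.0016]]
marks [ 0.6149 -0.0185] -3.1026761499050037 [[ 0.0028 -0.0003]
 [-0.0033  0.0002]
 [ 0.0029 -0.0002]
 [-0.0031  0.0005]
 [ 0.0041 -0.0006]
 [-0.0034  0.0004]]
mat [array([ 0.4789, -0.0109,  0.    ])] cuprim [ 0.4512 -0.1575  0.065 ]
rack [0.4644 0.3401] -97.35832104900268 [[-0.0011 -0.0002]
 [-0.001   0.0007]
 [ 0.0006  0.0001]
 [ 0.0014 -0.0007]]
hold [ 0.4786 -0.3397] -98.61096610243601 [[-0.0012 -0.0009]
 [ 0.001  -0.    ]
 [ 0.0006  0.0004]
 [-0.0004  0.0005]]
rslots [0.4636 0.3416] -97.91248291845399 [[ 0.0009  0.0006]
 [-0.0003  0.0001]
 [-0.0003  0.0004]
 [-0.0004 -0.0006]
 [ 0.0008  0.0003]
 [ 0.0006 -0.0001]
 [-0.0004  0.0002]
 [-0.0008 -0.0009]]
ftop [ 0.4799 -0.3397] -98.678482701765 [[-0.0005 -0.0005]
 [-0.0001 -0.0007]
 [-0.0007  0.0002]
 [ 0.0007 -0.    ]
 [-0.0003  0.0003]
 [ 0.001   0.0006]]
```

```bash
cat >> h.py <<'E'
def fr(t,yaw):
    a=np.radians(yaw); r=np.array([[np.cos(a),-np.sin(a)],[np.sin(a),np.cos(a)]])
    return lambda x,y: np.array(t)+r@[x,y]
G=fr((.6142,-.0187),-3.1); RK=fr((.4640,.3410),-97.7); HO=fr((.4793,-.3397),-98.65)
def go(xy,z,phi):
    p,r,s=tool(); m=r.as_matrix(); f=np.degrees(np.arctan2(m[1,1],m[0,1]))
    d=np.array([xy[0],xy[1],z])-p
    a=np.radians(phi); T=np.c_[[-np.sin(a),np.cos(a),0],[np.cos(a),np.sin(a),0],[0,0,-1]]
    print("t %.2f"%s["t"],"at",p.round(4),"phi %.1f"%f,"w %.4f"%s["gripper_width"],"F",s["force"].round(1),"-> off cm",(m.T@d*100).round(2),"rot",np.degrees((r.inv()*R.from_matrix(T)).as_rotvec()).round(1))
E
python3 - <<'E'
from h import *
import pickle
c=pickle.load(open("cal.pkl","rb"))["top"]
for u,v in((424,157),(433,157),(428,278),(418,278)): print(bp(c,270+u/3.7,130+v/3.7,.185).round(4))
print("slot",G(.035,-.085),G(0,-.085),G(-.035,-.085))
print("knob",G(-.035,.085))
for s in(.048,0,-.048): print("rack",RK(0,s).round(4),"hold",HO(0,s).round(4))
for n,u,v in(("tamper",257,291),("tube",209,200)): print(n,bp(c,u,v,.0).round(3))
go(G(0,-.085),.26,86.9); go(G(0,-.085),.145,86.9)
E
```

```text
[ 0.6441 -0.1055  0.185 ]
[ 0.644  -0.1102  0.185 ]
[ 0.5785 -0.1049  0.185 ]
[ 0.5786 -0.0997  0.185 ]
slot [ 0.64455208 -0.10546838] [ 0.6096033  -0.10357562] [ 0.57465452 -0.10168286]
knob [0.58384792 0.06806838]
rack [0.5116 0.3346] hold [ 0.5268 -0.3469]
rack [0.464 0.341] hold [ 0.4793 -0.3397]
rack [0.4164 0.3474] hold [ 0.4318 -0.3325]
tamper [0.435 0.172 0.   ]
tube [0.647 0.283 0.   ]
t 0.20 at [0.1827 0.5186 0.2183] phi 70.6 w 0.0926 F [ 0.7 -0.3 -0.5] -> off cm [-60.94 -44.49  -4.14] rot [ -0.   -0.  -16.3]
t 0.20 at [0.1827 0.5186 0.2183] phi 70.6 w 0.0926 F [ 0.7 -0.3 -0.5] -> off cm [-60.94 -44.48   7.36] rot [ -0.   -0.  -16.3]
```

{"op": "jog_arm", "data": {
  "targets": [
    {"offset": [-30,-22,-5],"delta_rot": [0,0,-8],"fingers": 0.45},
    {"offset": [-30,-22,-5],"delta_rot": [0,0,-8],"fingers": 0.45},
    {"offset": [-30,-22,-5],"delta_rot": [0,0,-8],"fingers": 0.45},
    {"offset": [-30,-22,-5],"delta_rot": [0,0,-8],"fingers": 0.45},
    {"offset": [-30,-22,-5],"delta_rot": [0,0,-8],"fingers": 0.45},
    {"offset": [-30,-22,-5],"delta_rot": [0,0,-8],"fingers": 0.45},
    {"offset": [-30,-22,-5],"delta_rot": [0,0,-8],"fingers": 0.45},
    {"offset": [-30,-22,-5],"delta_rot": [0,0,-8],"fingers": 0.45},
    {"offset": [-30,-22,-5],"delta_rot": [0,0,-8],"fingers": 0.45},
    {"offset": [-30,-22,-5],"delta_rot": [0,0,-8],"fingers": 0.45}
  ],
  "force": 25
}}

```text
t: 1.03
eef_pos: [0.3957, 0.2072, 0.2696]
ee_rot: [0.001, 0.102, 0.995, -0.0]
force: [0.1, 1.1, -0.4]
gripper_width: 0.0423
gripper_force: 0.0
```

```bash
python3 - <<'E'
from h import *
go(G(0,-.085),.26,86.9)
E
```

```text
t 1.03 at [0.3957 0.2072 0.2696] phi 78.3 w 0.0423 F [ 0.1  1.1 -0.4] -> off cm [-27.24 -26.1    1.02] rot [-0.   0.1 -8.6]
```

{"op": "jog_arm", "data": {
  "targets": [
    {"offset": [-27.3,-26.1,1.0],"delta_rot": [0,0,-8.6],"fingers": 0.45},
    {"offset": [-27.3,-26.1,1.0],"delta_rot": [0,0,-8.6],"fingers": 0.45},
    {"offset": [-27.3,-26.1,1.0],"delta_rot": [0,0,-8.6],"fingers": 0.45},
    {"offset": [-27.3,-26.1,1.0],"delta_rot": [0,0,-8.6],"fingers": 0.45},
    {"offset": [-27.3,-26.1,1.0],"delta_rot": [0,0,-8.6],"fingers": 0.45},
    {"offset": [-27.3,-26.1,1.0],"delta_rot": [0,0,-8.6],"fingers": 0.45},
    {"offset": [-27.3,-26.1,1.0],"delta_rot": [0,0,-8.6],"fingers": 0.45},
    {"offset": [-27.3,-26.1,1.0],"delta_rot": [0,0,-8.6],"fingers": 0.45},
    {"offset": [-27.3,-26.1,1.0],"delta_rot": [0,0,-8.6],"fingers": 0.45},
    {"offset": [-27.3,-26.1,1.0],"delta_rot": [0,0,-8.6],"fingers": 0.45}
  ]
}}

```text
t: 1.87
eef_pos: [0.6105, -0.1027, 0.2575]
ee_rot: [-0.0, 0.026, 1.0, -0.0]
force: [-0.8, -0.2, 0.3]
gripper_width: 0.0416
gripper_force: 0.0
```

{"op": "jog_arm", "data": {
  "targets": [
    {"offset": [0,0,0],"fingers": 0.45},
    {"offset": [0,0,0],"fingers": 0.45},
    {"offset": [0,0,0],"fingers": 0.45}
  ]
}}

```text
schema error: expected keys offset, delta_rot, fingers
```

```bash
python3 - <<'E'
from h import *
go((.611,-.1045),.145,86.9)
i=np.vstack([crop(robot.capture("top")["color"],240,440,120,250,3),crop(robot.capture("side")["color"],280,480,120,190,3)])
cv2.imwrite("pics/a1.png",i)
E
```

```text
t 1.87 at [ 0.6105 -0.1027  0.2575] phi 87.0 w 0.0416 F [-0.8 -0.2  0.3] -> off cm [-0.06 -0.17 11.25] rot [-0.  -0.   0.1]
```

View pics/a1.png

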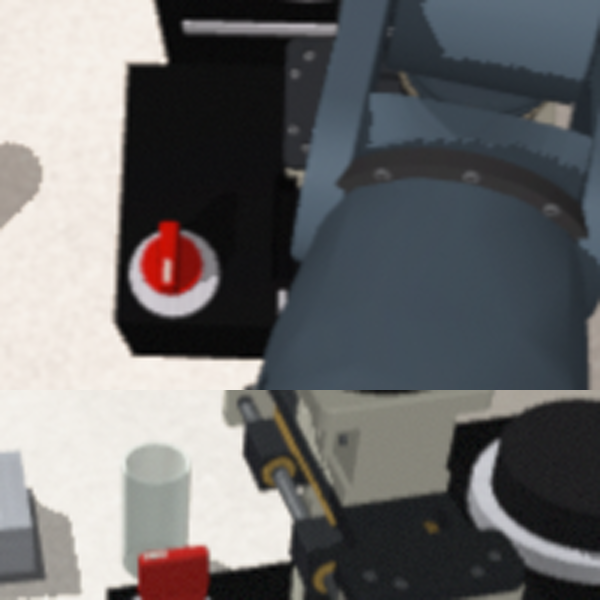

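{"op": "jog_arm", "data": {
  "targets": [
    {"offset": [-0.05,-0.15,2.5],"delta_rot": [0,0,0],"fingers": 0.45},
    {"offset": [-0.05,-0.15,5],"delta_rot": [0,0,0],"fingers": 0.45},
    {"offset": [-0.05,-0.15,7.5],"delta_rot": [0,0,0],"fingers": 0.45},
    {"offset": [-0.05,-0.15,9.5],"delta_rot": [0,0,0],"fingers": 0.45},
    {"offset": [-0.05,-0.15,11.2],"delta_rot": [0,0,0],"fingers": 0.45},
    {"offset": [-0.05,-0.15,11.2],"delta_rot": [0,0,0],"fingers": 0.45},
    {"offset": [-0.05,-0.15,11.2],"delta_rot": [0,0,0],"fingers": 0.45}
  ]
}}

```text
t: 2.55
eef_pos: [0.6084, -0.0984, 0.1468]
ee_rot: [-0.001, 0.024, 1.0, 0.0]
force: [1.0, -0.2, 1.2]
gripper_width: 0.0415
gripper_force: 0.0
```

{"op": "jog_arm", "data": {
  "targets": [
    {"offset": [0,0,0],"delta_rot": [0,0,0],"fingers": 0},
    {"offset": [0,0,0],"delta_rot": [0,0,0],"fingers": 0},
    {"offset": [0,0,0],"delta_rot": [0,0,0],"fingers": 0},
    {"offset": [0,0,0],"delta_rot": [0,0,0],"fingers": 0},
    {"offset": [0,0,0],"delta_rot": [0,0,0],"fingers": 0},
    {"offset": [0,0,0],"delta_rot": [0,0,0],"fingers": 0},
    {"offset": [0,0,0],"delta_rot": [0,0,0],"fingers": 0},
    {"offset": [0,0,0],"delta_rot": [0,0,0],"fingers": 0}
  ],
  "force": 25
}}

```text
t: 3.22
eef_pos: [0.609, -0.1012, 0.1468]
ee_rot: [0.0, 0.025, 1.0, -0.001]
force: [-1.2, -6.5, -0.3]
gripper_width: 0.008
gripper_force: 25.0
```

```bash
python3 - <<'E'
from h import *
go((.611,-.1045),.145,86.9)
go((.611,-.1045),.27,86.9)
E
```

```text
t 3.22 at [ 0.609  -0.1012  0.1468] phi 87.2 w 0.0080 F [-1.2 -6.5 -0.3] -> off cm [-0.21 -0.32  0.18] rot [-0.1  0.   0.3]
t 3.22 at [ 0.609  -0.1012  0.1468] phi 87.2 w 0.0080 F [-1.2 -6.5 -0.3] -> off cm [ -0.22  -0.35 -12.32] rot [-0.1  0.   0.3]
```

{"op": "jog_arm", "data": {
  "targets": [
    {"offset": [0,-0.3,0],"delta_rot": [0,0,0],"fingers": 0},
    {"offset": [0,-0.35,-0.5],"delta_rot": [0,0,0],"fingers": 0},
    {"offset": [0,-0.35,-1.5],"delta_rot": [0,0,0],"fingers": 0},
    {"offset": [0,-0.35,-3],"delta_rot": [0,0,0],"fingers": 0},
    {"offset": [0,-0.35,-5],"delta_rot": [0,0,0],"fingers": 0},
    {"offset": [0,-0.35,-7.5],"delta_rot": [0,0,0],"fingers": 0},
    {"offset": [0,-0.35,-10],"delta_rot": [0,0,0],"fingers": 0},
    {"offset": [0,-0.35,-12.5],"delta_rot": [0,0,0],"fingers": 0},
    {"offset": [0,-0.35,-12.5],"delta_rot": [0,0,0],"fingers": 0},
    {"offset": [0,-0.35,-12.5],"delta_rot": [0,0,0],"fingers": 0}
  ]
}}

```text
t: 4.05
eef_pos: [0.6092, -0.1033, 0.2735]
ee_rot: [0.001, 0.024, 1.0, -0.0]
force: [-0.6, 0.9, -0.9]
gripper_width: 0.0079
gripper_force: 25.0
```

```bash
python3 - <<'E'
from h import *
go(RK(0,-0.048),.27,-7.7); go(RK(0,0.048),.27,-7.7)
E
```

```text
t 4.05 at [ 0.6092 -0.1033  0.2735] phi 87.2 w 0.0079 F [-0.6  0.9 -0.9] -> off cm [21.46 44.07  0.26] rot [ 0.1  0.2 94.9]
t 4.05 at [ 0.6092 -0.1033  0.2735] phi 87.2 w 0.0079 F [-0.6  0.9 -0.9] -> off cm [11.9  43.25  0.29] rot [ 0.1  0.2 94.9]
```

{"op": "jog_arm", "data": {
  "targets": [
    {"offset": [8,21,0],"delta_rot": [0,0,50],"fingers": 0},
    {"offset": [8,21,0],"delta_rot": [0,0,50],"fingers": 0},
    {"offset": [8,21,0],"delta_rot": [0,0,50],"fingers": 0},
    {"offset": [8,21,0],"delta_rot": [0,0,50],"fingers": 0},
    {"offset": [8,21,0],"delta_rot": [0,0,50],"fingers": 0},
    {"offset": [16.7,43.7,0],"delta_rot": [0,0,94.9],"fingers": 0},
    {"offset": [16.7,43.7,0],"delta_rot": [0,0,94.9],"fingers": 0},
    {"offset": [16.7,43.7,0],"delta_rot": [0,0,94.9],"fingers": 0},
    {"offset": [16.7,43.7,0],"delta_rot": [0,0,94.9],"fingers": 0},
    {"offset": [16.7,43.7,0],"delta_rot": [0,0,94.9],"fingers": 0}
  ]
}}

```text
t: 4.88
eef_pos: [0.4865, 0.2693, 0.2706]
ee_rot: [-0.001, 0.575, 0.818, -0.001]
force: [0.9, 0.3, 0.1]
gripper_width: 0.0079
gripper_force: 25.0
```

```bash
python3 - <<'E'
from h import *
go(RK(0,0),.27,-7.7)
E
```

```text
t 4.88 at [0.4865 0.2693 0.2706] phi 19.8 w 0.0079 F [0.9 0.3 0.1] -> off cm [7.51 0.31 0.06] rot [-0.1  0.  27.5]
```

{"op": "jog_arm", "data": {
  "targets": [
    {"offset": [7.5,0.3,0],"delta_rot": [0,0,27.5],"fingers": 0},
    {"offset": [7.5,0.3,0],"delta_rot": [0,0,27.5],"fingers": 0},
    {"offset": [7.5,0.3,0],"delta_rot": [0,0,27.5],"fingers": 0},
    {"offset": [7.5,0.3,0],"delta_rot": [0,0,27.5],"fingers": 0},
    {"offset": [7.5,0.3,3],"delta_rot": [0,0,27.5],"fingers": 0},
    {"offset": [7.5,0.3,6],"delta_rot": [0,0,27.5],"fingers": 0},
    {"offset": [7.5,0.3,8],"delta_rot": [0,0,27.5],"fingers": 0},
    {"offset": [7.5,0.3,9],"delta_rot": [0,0,27.5],"fingers": 0},
    {"offset": [7.5,0.3,9],"delta_rot": [0,0,27.5],"fingers": 0},
    {"offset": [7.5,0.3,9],"delta_rot": [0,0,27.5],"fingers": 0}
  ]
}}

```text
t: 5.72
eef_pos: [0.465, 0.3393, 0.1818]
ee_rot: [-0.0, 0.751, 0.66, -0.0]
force: [-0.5, 0.1, 0.8]
gripper_width: 0.0079
gripper_force: 25.0
```

{"op": "jog_arm", "data": {
  "targets": [
    {"offset": [0,0,0],"delta_rot": [0,0,0],"fingers": 0},
    {"offset": [0,0,0],"delta_rot": [0,0,0],"fingers": 0},
    {"offset": [0,0,0],"delta_rot": [0,0,0],"fingers": 0},
    {"offset": [0,0,0],"delta_rot": [0,0,0],"fingers": 0}
  ]
}}

```text
t: 6.05
eef_pos: [0.4653, 0.3394, 0.1824]
ee_rot: [0.0, 0.751, 0.66, 0.001]
force: [0.6, -0.1, -0.7]
gripper_width: 0.0077
gripper_force: 25.0
```

```bash
python3 - <<'E'
from h import *
go(RK(0,0),.066,-7.7)
i=np.hstack([crop(robot.capture("top")["color"],130,230,220,340,4),crop(robot.capture("side")["color"],200,300,80,200,4)])
cv2.imwrite("pics/a2.png",i)
E
```

```text
t 6.05 at [0.4653 0.3394 0.1824] phi -7.4 w 0.0077 F [ 0.6 -0.1 -0.7] -> off cm [ 0.13 -0.16 11.64] rot [ 0.1 -0.   0.3]
```

View pics/a2.png

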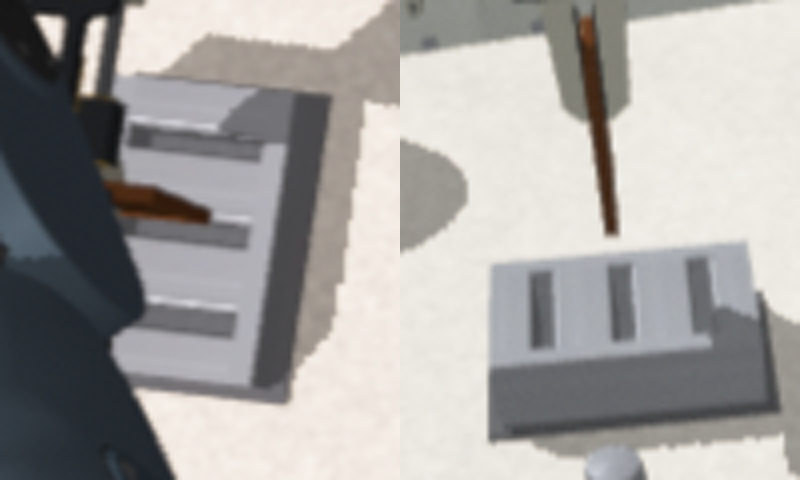

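```bash
python3 - <<'E'
from h import *
import pickle
C=pickle.load(open("cal.pkl","rb"));t,s=C["top"],C["side"]
p,r,_=tool();m=r.as_matrix()
L=-m[:,0] if m[1,0]>0 else m[:,0]  # toward -y
c=p+np.array([0,0,-.0568])+m[:,2]*0
print("pred bottom end side",pj(s,c+L*.035),"meas",252.75,138.75)
print("top: pred",pj(t,[c+L*.035,c+L*.035+m[:,1]*.004,c+L*.035-m[:,1]*.004]),"meas lower corner",182.75,275.5)
print("meas bottom-end world side",bp(s,252.75,138.75,c[2]),"top",bp(t,182.5,274.5,c[2]),"pred",c+L*.035)
W=[bp(s,200+(u-400)/4,80+v/4,.05) for u,v in((608,266),(632,264),(636,340),(612,342))]
print("side mid slot",np.mean(W,0),W)
W=[bp(t,130+u/4,220+v/4,.05) for u,v in((249,224),(247,247))]
print("top mid slot end",np.mean(W,0),"pred",RK(.0375,0))
E
```

```text
pred bottom end side [[252.68542433 138.84819662]] meas 252.75 138.75
top: pred [[182.13161988 274.42596005]
 [182.43274949 272.46674212]
 [181.83011866 276.38759574]] meas lower corner 182.75 275.5
meas bottom-end world side [0.46080876 0.30493217 0.12525694] top [0.4604392  0.30387629 0.12525694] pred [0.46060903 0.30463263 0.12524263]
side mid slot [0.46505576 0.34060567 0.05      ] [array([0.46301861, 0.37801143, 0.05      ]), array([0.47760909, 0.37585511, 0.05      ]), array([0.46676531, 0.30321767, 0.05      ]), array([0.45283001, 0.30533847, 0.05      ])]
top mid slot end [0.45972093 0.30479311 0.05      ] pred [0.45897552 0.30383813]
```

{"op": "jog_arm", "data": {
  "targets": [
    {"offset": [0.14,-0.09,2.5],"delta_rot": [0,0,0.3],"fingers": 0},
    {"offset": [0.14,-0.09,5],"delta_rot": [0,0,0.3],"fingers": 0},
    {"offset": [0.14,-0.09,6.5],"delta_rot": [0,0,0.3],"fingers": 0},
    {"offset": [0.14,-0.09,7],"delta_rot": [0,0,0.3],"fingers": 0},
    {"offset": [0.14,-0.09,7.5],"delta_rot": [0,0,0.3],"fingers": 0},
    {"offset": [0.14,-0.09,8],"delta_rot": [0,0,0.3],"fingers": 0},
    {"offset": [0.14,-0.09,8.5],"delta_rot": [0,0,0.3],"fingers": 0},
    {"offset": [0.14,-0.09,8.5],"delta_rot": [0,0,0.3],"fingers": 0},
    {"offset": [0.14,-0.09,8.5],"delta_rot": [0,0,0.3],"fingers": 0}
  ]
}}

```text
t: 6.9
eef_pos: [0.4645, 0.3409, 0.097]
ee_rot: [0.0, 0.753, 0.658, 0.0]
force: [0.6, 1.1, -1.6]
gripper_width: 0.0081
gripper_force: 25.0
```

```bash
python3 - <<'E'
from h import *
go((.4645,.341),.068,-7.7)
E
```

```text
t 6.90 at [0.4645 0.3409 0.097 ] phi -7.7 w 0.0081 F [ 0.6  1.1 -1.6] -> off cm [0.01 0.   2.9 ] rot [ 0. -0.  0.]
```

In the slot with no side load; go down, release, and rise.

{"op": "jog_arm", "data": {
  "targets": [
    {"offset": [0,0,0.8],"delta_rot": [0,0,0],"fingers": 0},
    {"offset": [0,0,1.6],"delta_rot": [0,0,0],"fingers": 0},
    {"offset": [0,0,2.3],"delta_rot": [0,0,0],"fingers": 0},
    {"offset": [0,0,2.8],"delta_rot": [0,0,0],"fingers": 0},
    {"offset": [0,0,2.9],"delta_rot": [0,0,0],"fingers": 0},
    {"offset": [0,0,2.9],"delta_rot": [0,0,0],"fingers": 0},
    {"offset": [0,0,2.9],"delta_rot": [0,0,0],"fingers": 0}
  ]
}}

```text
t: 7.48
eef_pos: [0.4642, 0.3408, 0.0674]
ee_rot: [-0.0, 0.753, 0.658, -0.0]
force: [-0.2, -0.2, -0.7]
gripper_width: 0.0078
gripper_force: 25.0
```

{"op": "jog_arm", "data": {
  "targets": [
    {"offset": [0,0,0],"delta_rot": [0,0,0],"fingers": 0.45},
    {"offset": [0,0,0],"delta_rot": [0,0,0],"fingers": 0.45},
    {"offset": [0,0,0],"delta_rot": [0,0,0],"fingers": 0.45},
    {"offset": [0,0,0],"delta_rot": [0,0,0],"fingers": 0.45},
    {"offset": [0,0,-3],"delta_rot": [0,0,0],"fingers": 0.45},
    {"offset": [0,0,-7],"delta_rot": [0,0,0],"fingers": 0.45},
    {"offset": [0,0,-11],"delta_rot": [0,0,0],"fingers": 0.45},
    {"offset": [0,0,-15],"delta_rot": [0,0,0],"fingers": 0.45},
    {"offset": [0,0,-19],"delta_rot": [0,0,0],"fingers": 0.45},
    {"offset": [0,0,-19],"delta_rot": [0,0,0],"fingers": 0.45}
  ]
}}

```text
t: 8.32
eef_pos: [0.4666, 0.3423, 0.2658]
ee_rot: [0.001, 0.753, 0.658, 0.006]
force: [0.3, 0.9, 0.2]
gripper_width: 0.0418
gripper_force: 0.0
```

```bash
python3 - <<'E'
from h import *
for s in(.048,0,-.048): go(HO(0,s),.26,-8.65)
E
```

```text
t 8.32 at [0.4666 0.3423 0.2658] phi -7.7 w 0.0418 F [0.3 0.9 0.2] -> off cm [-67.5   15.18   0.21] rot [ 0.5 -0.4  1. ]
t 8.32 at [0.4666 0.3423 0.2658] phi -7.7 w 0.0418 F [0.3 0.9 0.2] -> off cm [-67.42  10.38   0.16] rot [ 0.5 -0.4  1. ]
t 8.32 at [0.4666 0.3423 0.2658] phi -7.7 w 0.0418 F [0.3 0.9 0.2] -> off cm [-67.34   5.58   0.12] rot [ 0.5 -0.4  1. ]
```

{"op": "jog_arm", "data": {
  "targets": [
    {"offset": [-36,4,0],"delta_rot": [0,0,1],"fingers": 0.45},
    {"offset": [-36,4,0],"delta_rot": [0,0,1],"fingers": 0.45},
    {"offset": [-36,4,0],"delta_rot": [0,0,1],"fingers": 0.45},
    {"offset": [-36,4,0],"delta_rot": [0,0,1],"fingers": 0.45},
    {"offset": [-36,4,0],"delta_rot": [0,0,1],"fingers": 0.45},
    {"offset": [-36,4,0],"delta_rot": [0,0,1],"fingers": 0.45},
    {"offset": [-36,4,0],"delta_rot": [0,0,1],"fingers": 0.45},
    {"offset": [-36,4,0],"delta_rot": [0,0,1],"fingers": 0.45},
    {"offset": [-67.3,5.5,0],"delta_rot": [0,0,1],"fingers": 0.45},
    {"offset": [-67.3,5.5,0],"delta_rot": [0,0,1],"fingers": 0.45}
  ]
}}

```text
t: 9.15
eef_pos: [0.4491, -0.0775, 0.2577]
ee_rot: [0.0, 0.759, 0.652, 0.0]
force: [1.6, 0.1, 0.4]
gripper_width: 0.0418
gripper_force: 0.0
```

```bash
python3 - <<'E'
from h import *
go(HO(0,-.048),.2,-8.65)
E
```

```text
t 9.15 at [ 0.4491 -0.0775  0.2577] phi -8.7 w 0.0418 F [1.6 0.1 0.4] -> off cm [-25.47   2.14   5.77] rot [ 0.  0. -0.]
```

{"op": "jog_arm", "data": {
  "targets": [
    {"offset": [-25.5,2.1,0],"delta_rot": [0,0,0],"fingers": 0.45},
    {"offset": [-25.5,2.1,0],"delta_rot": [0,0,0],"fingers": 0.45},
    {"offset": [-25.5,2.1,0],"delta_rot": [0,0,0],"fingers": 0.45},
    {"offset": [-25.5,2.1,0],"delta_rot": [0,0,0],"fingers": 0.45},
    {"offset": [-25.5,2.1,2],"delta_rot": [0,0,0],"fingers": 0.45},
    {"offset": [-25.5,2.1,4],"delta_rot": [0,0,0],"fingers": 0.45},
    {"offset": [-25.5,2.1,6],"delta_rot": [0,0,0],"fingers": 0.45},
    {"offset": [-25.5,2.1,8],"delta_rot": [0,0,0],"fingers": 0.45},
    {"offset": [-25.5,2.1,8],"delta_rot": [0,0,0],"fingers": 0.45},
    {"offset": [-25.5,2.1,8],"delta_rot": [0,0,0],"fingers": 0.45}
  ]
}}

```text
t: 9.98
eef_pos: [0.4316, -0.3304, 0.1773]
ee_rot: [-0.001, 0.759, 0.651, -0.0]
force: [-0.5, 0.7, 0.6]
gripper_width: 0.042
gripper_force: 0.0
```

{"op": "jog_arm", "data": {
  "targets": [
    {"offset": [0,0,0],"delta_rot": [0,0,0],"fingers": 0.45},
    {"offset": [0,0,0],"delta_rot": [0,0,0],"fingers": 0.45},
    {"offset": [0,0,0],"delta_rot": [0,0,0],"fingers": 0.45}
  ]
}}

```text
t: 10.23
eef_pos: [0.4325, -0.3307, 0.1791]
ee_rot: [0.001, 0.758, 0.652, 0.0]
force: [-0.1, -0.1, 0.7]
gripper_width: 0.0421
gripper_force: 0.0
```

```bash
python3 - <<'E'
from h import *
go(HO(0,-.048),.067,-8.65)
E
```

```text
t 10.23 at [ 0.4325 -0.3307  0.1791] phi -8.6 w 0.0421 F [-0.1 -0.1  0.7] -> off cm [-0.17 -0.06 11.21] rot [0.1 0.1 0. ]
```

{"op": "jog_arm", "data": {
  "targets": [
    {"offset": [-0.15,-0.05,2.5],"delta_rot": [0,0,0],"fingers": 0.45},
    {"offset": [-0.15,-0.05,5],"delta_rot": [0,0,0],"fingers": 0.45},
    {"offset": [-0.15,-0.05,7.5],"delta_rot": [0,0,0],"fingers": 0.45},
    {"offset": [-0.15,-0.05,9.5],"delta_rot": [0,0,0],"fingers": 0.45},
    {"offset": [-0.15,-0.05,11.2],"delta_rot": [0,0,0],"fingers": 0.45},
    {"offset": [-0.15,-0.05,11.2],"delta_rot": [0,0,0],"fingers": 0.45},
    {"offset": [-0.15,-0.05,11.2],"delta_rot": [0,0,0],"fingers": 0.45}
  ]
}}

```text
t: 10.82
eef_pos: [0.4314, -0.332, 0.0661]
ee_rot: [-0.0, 0.759, 0.652, -0.0]
force: [0.1, -0.2, -0.5]
gripper_width: 0.0418
gripper_force: 0.0
```

{"op": "jog_arm", "data": {
  "targets": [
    {"offset": [0,0,0],"delta_rot": [0,0,0],"fingers": 0},
    {"offset": [0,0,0],"delta_rot": [0,0,0],"fingers": 0},
    {"offset": [0,0,0],"delta_rot": [0,0,0],"fingers": 0},
    {"offset": [0,0,0],"delta_rot": [0,0,0],"fingers": 0},
    {"offset": [0,0,0],"delta_rot": [0,0,0],"fingers": 0},
    {"offset": [0,0,0],"delta_rot": [0,0,0],"fingers": 0},
    {"offset": [0,0,0],"delta_rot": [0,0,0],"fingers": 0}
  ]
}}

```text
t: 11.4
eef_pos: [0.4313, -0.3323, 0.066]
ee_rot: [0.0, 0.759, 0.651, 0.0]
force: [0.0, -0.1, 2.7]
gripper_width: 0.0078
gripper_force: 25.0
```

{"op": "jog_arm", "data": {
  "targets": [
    {"offset": [0,0,-1],"delta_rot": [0,0,0],"fingers": 0},
    {"offset": [0,0,-3],"delta_rot": [0,0,0],"fingers": 0},
    {"offset": [0,0,-5],"delta_rot": [0,0,0],"fingers": 0},
    {"offset": [0,0,-8],"delta_rot": [0,0,0],"fingers": 0},
    {"offset": [0,0,-11],"delta_rot": [0,0,0],"fingers": 0},
    {"offset": [0,0,-14],"delta_rot": [0,0,0],"fingers": 0},
    {"offset": [0,0,-17],"delta_rot": [0,0,0],"fingers": 0},
    {"offset": [0,0,-20],"delta_rot": [0,0,0],"fingers": 0},
    {"offset": [0,0,-20.5],"delta_rot": [0,0,0],"fingers": 0},
    {"offset": [0,0,-20.5],"delta_rot": [0,0,0],"fingers": 0}
  ]
}}

```text
t: 12.23
eef_pos: [0.4316, -0.3325, 0.2729]
ee_rot: [0.002, 0.759, 0.651, 0.0]
force: [0.7, -0.1, -0.8]
gripper_width: 0.0078
gripper_force: 25.0
```

```bash
python3 - <<'E'
from h import *
for s in(.011,-.037,-.085): go(G(0,s),.27,-93.1)
E
```

```text
t 12.23 at [ 0.4316 -0.3325  0.2729] phi -8.7 w 0.0078 F [ 0.7 -0.1 -0.8] -> off cm [34.88 13.2   0.26] rot [ 0.2 -0.  84.4]
t 12.23 at [ 0.4316 -0.3325  0.2729] phi -8.7 w 0.0078 F [ 0.7 -0.1 -0.8] -> off cm [30.1  13.67  0.27] rot [ 0.2 -0.  84.4]
t 12.23 at [ 0.4316 -0.3325  0.2729] phi -8.7 w 0.0078 F [ 0.7 -0.1 -0.8] -> off cm [25.33 14.14  0.28] rot [ 0.2 -0.  84.4]
```

{"op": "jog_arm", "data": {
  "targets": [
    {"offset": [34.9,13.2,0.2],"delta_rot": [0,0,84.4],"fingers": 0},
    {"offset": [34.9,13.2,0.2],"delta_rot": [0,0,84.4],"fingers": 0},
    {"offset": [34.9,13.2,0.2],"delta_rot": [0,0,84.4],"fingers": 0},
    {"offset": [34.9,13.2,0.2],"delta_rot": [0,0,84.4],"fingers": 0},
    {"offset": [34.9,13.2,0.2],"delta_rot": [0,0,84.4],"fingers": 0},
    {"offset": [34.9,13.2,0.2],"delta_rot": [0,0,84.4],"fingers": 0},
    {"offset": [34.9,13.2,0.2],"delta_rot": [0,0,84.4],"fingers": 0},
    {"offset": [34.9,13.2,0.2],"delta_rot": [0,0,84.4],"fingers": 0},
    {"offset": [34.9,13.2,0.2],"delta_rot": [0,0,84.4],"fingers": 0},
    {"offset": [34.9,13.2,0.2],"delta_rot": [0,0,84.4],"fingers": 0}
  ]
}}

```text
t: 13.07
eef_pos: [0.6147, -0.0041, 0.2667]
ee_rot: [-0.0, 0.992, 0.126, -0.001]
force: [0.5, 0.2, -0.8]
gripper_width: 0.0079
gripper_force: 25.0
```

```bash
python3 - <<'E'
from h import *
go(G(0,.011),.22,-93.1)
E
```

```text
t 13.07 at [ 0.6147 -0.0041  0.2667] phi -75.5 w 0.0079 F [ 0.5  0.2 -0.8] -> off cm [-0.07  0.36  4.67] rot [-0.1  0.2 17.6]
```

{"op": "jog_arm", "data": {
  "targets": [
    {"offset": [-0.07,0.36,1],"delta_rot": [0,0,17.6],"fingers": 0},
    {"offset": [-0.07,0.36,2],"delta_rot": [0,0,17.6],"fingers": 0},
    {"offset": [-0.07,0.36,3],"delta_rot": [0,0,17.6],"fingers": 0},
    {"offset": [-0.07,0.36,4],"delta_rot": [0,0,17.6],"fingers": 0},
    {"offset": [-0.07,0.36,4.7],"delta_rot": [0,0,17.6],"fingers": 0},
    {"offset": [-0.07,0.36,4.7],"delta_rot": [0,0,17.6],"fingers": 0},
    {"offset": [-0.07,0.36,4.7],"delta_rot": [0,0,17.6],"fingers": 0},
    {"offset": [-0.07,0.36,4.7],"delta_rot": [0,0,17.6],"fingers": 0}
  ]
}}

```text
t: 13.73
eef_pos: [0.6148, -0.0109, 0.222]
ee_rot: [0.0, 1.0, -0.024, 0.0]
force: [0.3, -0.1, 0.2]
gripper_width: 0.0079
gripper_force: 25.0
```

```bash
python3 - <<'E'
from h import *
go(G(0,.011),.146,-93.1)
i=np.hstack([crop(robot.capture("top")["color"],270,410,130,250,3),crop(robot.capture("side")["color"],300,440,120,240,3)])
cv2.imwrite("pics/a3.png",i)
E
```

```text
t 13.73 at [ 0.6148 -0.0109  0.222 ] phi -92.8 w 0.0079 F [ 0.3 -0.1  0.2] -> off cm [-0.02 -0.32  7.6 ] rot [ 0.  -0.   0.3]
```

View pics/a3.png

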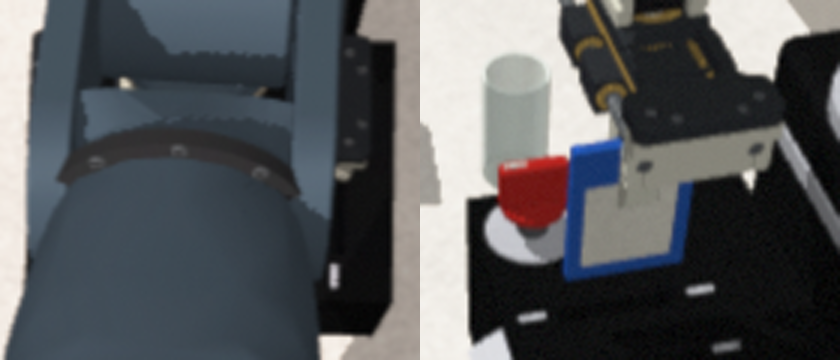

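```bash
python3 - <<'E'
from h import *
import pickle
s=pickle.load(open("cal.pkl","rb"))["side"]
p,r,_=tool()
a,b=bp(s,349,212.5,.166),bp(s,388.3,205,.166); print(a,b,(a+b)/2,p, b-a)
# slot mark positions from side0 (full-res estimates)
for u,v in((335,225),(393,216),(344,245),(402,234),(351,267),(411,256)): print(bp(s,u,v,.13))
print(G(.05,.011),G(-.05,.011))
E
```

```text
[ 0.58124434 -0.01073847  0.166     ] [ 0.65405177 -0.01207346  0.166     ] [ 0.61764806 -0.01140597  0.166     ] [ 0.61488459 -0.01087533  0.22225181] [ 0.07280743 -0.00133499  0.        ]
[ 0.55942557 -0.00082841  0.13      ]
[ 0.66887239 -0.00832795  0.13      ]
[ 0.56066062 -0.05069769  0.13      ]
[ 0.66756848 -0.05423307  0.13      ]
[ 0.55725065 -0.09987839  0.13      ]
[ 0.66283494 -0.10508454  0.13      ]
[ 0.6647217  -0.01042004] [ 0.56486803 -0.00501216]
```

{"op": "jog_arm", "data": {
  "targets": [
    {"offset": [-0.08,-0.35,1.5],"delta_rot": [0,0,0.3],"fingers": 0},
    {"offset": [-0.08,-0.35,3],"delta_rot": [0,0,0.3],"fingers": 0},
    {"offset": [-0.08,-0.35,3.3],"delta_rot": [0,0,0.3],"fingers": 0},
    {"offset": [-0.08,-0.35,3.6],"delta_rot": [0,0,0.3],"fingers": 0},
    {"offset": [-0.08,-0.35,3.9],"delta_rot": [0,0,0.3],"fingers": 0},
    {"offset": [-0.08,-0.35,4.2],"delta_rot": [0,0,0.3],"fingers": 0},
    {"offset": [-0.08,-0.35,4.5],"delta_rot": [0,0,0.3],"fingers": 0},
    {"offset": [-0.08,-0.35,4.8],"delta_rot": [0,0,0.3],"fingers": 0},
    {"offset": [-0.08,-0.35,4.8],"delta_rot": [0,0,0.3],"fingers": 0}
  ]
}}

```text
t: 14.58
eef_pos: [0.6139, -0.0073, 0.1732]
ee_rot: [-0.0, 1.0, -0.028, -0.0]
force: [0.0, -0.1, -0.5]
gripper_width: 0.0075
gripper_force: 25.0
```

```bash
python3 - <<'E'
from h import *
go(G(0,.011),.146,-93.1)
E
```

```text
t 14.58 at [ 0.6139 -0.0073  0.1732] phi -93.2 w 0.0075 F [ 0.  -0.1 -0.5] -> off cm [0.1  0.04 2.72] rot [-0.   0.  -0.1]
```

{"op": "jog_arm", "data": {
  "targets": [
    {"offset": [0,0,0.6],"delta_rot": [0,0,0],"fingers": 0},
    {"offset": [0,0,1.2],"delta_rot": [0,0,0],"fingers": 0},
    {"offset": [0,0,1.8],"delta_rot": [0,0,0],"fingers": 0},
    {"offset": [0,0,2.4],"delta_rot": [0,0,0],"fingers": 0},
    {"offset": [0,0,2.7],"delta_rot": [0,0,0],"fingers": 0},
    {"offset": [0,0,2.75],"delta_rot": [0,0,0],"fingers": 0},
    {"offset": [0,0,2.75],"delta_rot": [0,0,0],"fingers": 0}
  ]
}}

```text
t: 15.17
eef_pos: [0.614, -0.0073, 0.1459]
ee_rot: [0.0, 1.0, -0.028, -0.0]
force: [-1.2, -0.0, -1.2]
gripper_width: 0.0082
gripper_force: 25.0
```

{"op": "jog_arm", "data": {
  "targets": [
    {"offset": [0,0,0],"delta_rot": [0,0,0],"fingers": 0.4},
    {"offset": [0,0,0],"delta_rot": [0,0,0],"fingers": 0.4},
    {"offset": [0,0,0],"delta_rot": [0,0,0],"fingers": 0.4},
    {"offset": [0,0,0],"delta_rot": [0,0,0],"fingers": 0.4},
    {"offset": [0,0,-2],"delta_rot": [0,0,0],"fingers": 0.4},
    {"offset": [0,0,-5],"delta_rot": [0,0,0],"fingers": 0.4},
    {"offset": [0,0,-8],"delta_rot": [0,0,0],"fingers": 0.4},
    {"offset": [0,0,-11],"delta_rot": [0,0,0],"fingers": 0.4},
    {"offset": [0,0,-11],"delta_rot": [0,0,0],"fingers": 0.4}
  ]
}}

```text
t: 15.92
eef_pos: [0.6162, -0.0074, 0.2624]
ee_rot: [0.0, 1.0, -0.028, 0.005]
force: [0.1, 0.7, -0.6]
gripper_width: 0.037
gripper_force: 0.0
```

```bash
python3 - <<'E'
from h import *
go(HO(0,0),.2,-8.65)
E
```

```text
t 15.92 at [ 0.6162 -0.0074  0.2624] phi -93.2 w 0.0370 F [ 0.1  0.7 -0.6] -> off cm [-11.89  33.93   6.14] rot [  0.4  -0.4 -84.5]
```

{"op": "jog_arm", "data": {
  "targets": [
    {"offset": [-11.9,33.9,0],"delta_rot": [0,0,-84.5],"fingers": 0.4},
    {"offset": [-11.9,33.9,0],"delta_rot": [0,0,-84.5],"fingers": 0.4},
    {"offset": [-11.9,33.9,0],"delta_rot": [0,0,-84.5],"fingers": 0.4},
    {"offset": [-11.9,33.9,0],"delta_rot": [0,0,-84.5],"fingers": 0.4},
    {"offset": [-11.9,33.9,0],"delta_rot": [0,0,-84.5],"fingers": 0.4},
    {"offset": [-11.9,33.9,0],"delta_rot": [0,0,-84.5],"fingers": 0.4},
    {"offset": [-11.9,33.9,0],"delta_rot": [0,0,-84.5],"fingers": 0.4},
    {"offset": [-11.9,33.9,0],"delta_rot": [0,0,-84.5],"fingers": 0.4},
    {"offset": [-11.9,33.9,0],"delta_rot": [0,0,-84.5],"fingers": 0.4},
    {"offset": [-11.9,33.9,0],"delta_rot": [0,0,-84.5],"fingers": 0.4}
  ]
}}

```text
t: 16.75
eef_pos: [0.4742, -0.3435, 0.2557]
ee_rot: [0.0, 0.846, 0.533, -0.001]
force: [0.4, -0.3, -0.5]
gripper_width: 0.037
gripper_force: 0.0
```

```bash
python3 - <<'E'
from h import *
go(HO(0,0),.18,-8.65)
E
```

```text
t 16.75 at [ 0.4742 -0.3435  0.2557] phi -25.6 w 0.0370 F [ 0.4 -0.3 -0.5] -> off cm [0.57 0.29 7.57] rot [ -0.    0.1 -16.9]
```

{"op": "jog_arm", "data": {
  "targets": [
    {"offset": [0.4,0.2,1.5],"delta_rot": [0,0,-16.9],"fingers": 0.4},
    {"offset": [0.4,0.2,3],"delta_rot": [0,0,-16.9],"fingers": 0.4},
    {"offset": [0.4,0.2,4.5],"delta_rot": [0,0,-16.9],"fingers": 0.4},
    {"offset": [0.4,0.2,6],"delta_rot": [0,0,-16.9],"fingers": 0.4},
    {"offset": [0.4,0.2,7.5],"delta_rot": [0,0,-16.9],"fingers": 0.4},
    {"offset": [0.4,0.2,7.5],"delta_rot": [0,0,-16.9],"fingers": 0.4},
    {"offset": [0.4,0.2,7.5],"delta_rot": [0,0,-16.9],"fingers": 0.4},
    {"offset": [0.4,0.2,7.5],"delta_rot": [0,0,-16.9],"fingers": 0.4}
  ]
}}

```text
t: 17.42
eef_pos: [0.4804, -0.3367, 0.1819]
ee_rot: [0.0, 0.759, 0.651, 0.0]
force: [-0.3, -0.2, 0.3]
gripper_width: 0.0373
gripper_force: 0.0
```

```bash
python3 - <<'E'
from h import *
go(HO(0,0),.066,-8.65)
E
```

```text
t 17.42 at [ 0.4804 -0.3367  0.1819] phi -8.8 w 0.0373 F [-0.3 -0.2  0.3] -> off cm [-0.31 -0.07 11.59] rot [ 0.   0.  -0.1]
```

{"op": "jog_arm", "data": {
  "targets": [
    {"offset": [-0.25,-0.05,2.5],"delta_rot": [0,0,0],"fingers": 0.4},
    {"offset": [-0.25,-0.05,5],"delta_rot": [0,0,0],"fingers": 0.4},
    {"offset": [-0.25,-0.05,7.5],"delta_rot": [0,0,0],"fingers": 0.4},
    {"offset": [-0.25,-0.05,9.8],"delta_rot": [0,0,0],"fingers": 0.4},
    {"offset": [-0.25,-0.05,11.6],"delta_rot": [0,0,0],"fingers": 0.4},
    {"offset": [-0.25,-0.05,11.6],"delta_rot": [0,0,0],"fingers": 0.4},
    {"offset": [-0.25,-0.05,11.6],"delta_rot": [0,0,0],"fingers": 0.4}
  ]
}}

```text
t: 18.0
eef_pos: [0.4794, -0.339, 0.0658]
ee_rot: [0.0, 0.759, 0.651, -0.0]
force: [-0.1, -0.2, 0.8]
gripper_width: 0.0371
gripper_force: 0.0
```

{"op": "jog_arm", "data": {
  "targets": [
    {"offset": [0,0,0],"delta_rot": [0,0,0],"fingers": 0},
    {"offset": [0,0,0],"delta_rot": [0,0,0],"fingers": 0},
    {"offset": [0,0,0],"delta_rot": [0,0,0],"fingers": 0},
    {"offset": [0,0,0],"delta_rot": [0,0,0],"fingers": 0},
    {"offset": [0,0,0],"delta_rot": [0,0,0],"fingers": 0},
    {"offset": [0,0,0],"delta_rot": [0,0,0],"fingers": 0},
    {"offset": [0,0,0],"delta_rot": [0,0,0],"fingers": 0}
  ]
}}

```text
t: 18.58
eef_pos: [0.4794, -0.339, 0.0657]
ee_rot: [0.0, 0.759, 0.651, 0.0]
force: [-1.1, 0.8, 5.6]
gripper_width: 0.0078
gripper_force: 25.0
```

{"op": "jog_arm", "data": {
  "targets": [
    {"offset": [0,0,-1],"delta_rot": [0,0,0],"fingers": 0},
    {"offset": [0,0,-3],"delta_rot": [0,0,0],"fingers": 0},
    {"offset": [0,0,-5],"delta_rot": [0,0,0],"fingers": 0},
    {"offset": [0,0,-8],"delta_rot": [0,0,0],"fingers": 0},
    {"offset": [0,0,-11],"delta_rot": [0,0,0],"fingers": 0},
    {"offset": [0,0,-14],"delta_rot": [0,0,0],"fingers": 0},
    {"offset": [0,0,-17],"delta_rot": [0,0,0],"fingers": 0},
    {"offset": [0,0,-20],"delta_rot": [0,0,0],"fingers": 0},
    {"offset": [0,0,-21],"delta_rot": [0,0,0],"fingers": 0},
    {"offset": [0,0,-21],"delta_rot": [0,0,0],"fingers": 0}
  ]
}}

```text
t: 19.42
eef_pos: [0.4798, -0.3393, 0.2778]
ee_rot: [0.002, 0.759, 0.651, 0.0]
force: [0.0, 0.0, -1.6]
gripper_width: 0.0078
gripper_force: 25.0
```

```bash
python3 - <<'E'
from h import *
for s in(-.037,-.085): go(G(0,s),.27,-93.1)
E
```

```text
t 19.42 at [ 0.4798 -0.3393  0.2778] phi -8.8 w 0.0078 F [ 0.   0.  -1.6] -> off cm [30.06  8.75  0.74] rot [ 0.3 -0.1 84.3]
t 19.42 at [ 0.4798 -0.3393  0.2778] phi -8.8 w 0.0078 F [ 0.   0.  -1.6] -> off cm [25.28  9.22  0.75] rot [ 0.3 -0.1 84.3]
```

{"op": "jog_arm", "data": {
  "targets": [
    {"offset": [30,8.7,0.3],"delta_rot": [0,0,84.3],"fingers": 0},
    {"offset": [30,8.7,0.3],"delta_rot": [0,0,84.3],"fingers": 0},
    {"offset": [30,8.7,0.3],"delta_rot": [0,0,84.3],"fingers": 0},
    {"offset": [30,8.7,0.3],"delta_rot": [0,0,84.3],"fingers": 0},
    {"offset": [30,8.7,0.3],"delta_rot": [0,0,84.3],"fingers": 0},
    {"offset": [30,8.7,0.3],"delta_rot": [0,0,84.3],"fingers": 0},
    {"offset": [30,8.7,0.3],"delta_rot": [0,0,84.3],"fingers": 0},
    {"offset": [30,8.7,0.3],"delta_rot": [0,0,84.3],"fingers": 0},
    {"offset": [30,8.7,0.3],"delta_rot": [0,0,84.3],"fingers": 0},
    {"offset": [30,8.7,0.3],"delta_rot": [0,0,84.3],"fingers": 0}
  ]
}}

```text
t: 20.25
eef_pos: [0.6108, -0.0533, 0.2693]
ee_rot: [-0.001, 0.994, 0.112, -0.002]
force: [-0.1, 0.2, -1.6]
gripper_width: 0.008
gripper_force: 25.0
```

```bash
python3 - <<'E'
from h import *
go(G(0,-.037),.21,-93.1)
E
```

```text
t 20.25 at [ 0.6108 -0.0533  0.2693] phi -77.1 w 0.0080 F [-0.1  0.2 -1.6] -> off cm [0.1  0.27 5.93] rot [-0.1  0.2 16. ]
```

{"op": "jog_arm", "data": {
  "targets": [
    {"offset": [0.1,0.1,1],"delta_rot": [0,0,16],"fingers": 0},
    {"offset": [0.1,0.1,2],"delta_rot": [0,0,16],"fingers": 0},
    {"offset": [0.1,0.1,3.5],"delta_rot": [0,0,16],"fingers": 0},
    {"offset": [0.1,0.1,5],"delta_rot": [0,0,16],"fingers": 0},
    {"offset": [0.1,0.1,5.5],"delta_rot": [0,0,16],"fingers": 0},
    {"offset": [0.1,0.1,5.5],"delta_rot": [0,0,16],"fingers": 0},
    {"offset": [0.1,0.1,5.5],"delta_rot": [0,0,16],"fingers": 0},
    {"offset": [0.1,0.1,5.5],"delta_rot": [0,0,16],"fingers": 0}
  ]
}}

```text
t: 20.92
eef_pos: [0.6124, -0.0564, 0.2176]
ee_rot: [0.0, 1.0, -0.026, 0.0]
force: [0.5, -0.5, 0.3]
gripper_width: 0.0079
gripper_force: 25.0
```

```bash
python3 - <<'E'
from h import *
go(G(0,-.037),.1455,-93.1)
E
```

```text
t 20.92 at [ 0.6124 -0.0564  0.2176] phi -93.0 w 0.0079 F [ 0.5 -0.5  0.3] -> off cm [-0.03 -0.08  7.21] rot [ 0.  -0.   0.1]
```

{"op": "jog_arm", "data": {
  "targets": [
    {"offset": [-0.05,-0.1,1.3],"delta_rot": [0,0,0.1],"fingers": 0},
    {"offset": [-0.05,-0.1,2.6],"delta_rot": [0,0,0.1],"fingers": 0},
    {"offset": [-0.05,-0.1,3],"delta_rot": [0,0,0.1],"fingers": 0},
    {"offset": [-0.05,-0.1,3.3],"delta_rot": [0,0,0.1],"fingers": 0},
    {"offset": [-0.05,-0.1,3.6],"delta_rot": [0,0,0.1],"fingers": 0},
    {"offset": [-0.05,-0.1,3.9],"delta_rot": [0,0,0.1],"fingers": 0},
    {"offset": [-0.05,-0.1,4.2],"delta_rot": [0,0,0.1],"fingers": 0},
    {"offset": [-0.05,-0.1,4.5],"delta_rot": [0,0,0.1],"fingers": 0},
    {"offset": [-0.05,-0.1,4.5],"delta_rot": [0,0,0.1],"fingers": 0}
  ]
}}

```text
t: 21.67
eef_pos: [0.6116, -0.0553, 0.1717]
ee_rot: [-0.0, 1.0, -0.027, -0.0]
force: [0.4, 0.5, -1.0]
gripper_width: 0.0079
gripper_force: 25.0
```

```bash
python3 - <<'E'
from h import *
go(G(0,-.037),.1455,-93.1)
E
```

```text
t 21.67 at [ 0.6116 -0.0553  0.1717] phi -93.1 w 0.0079 F [ 0.4  0.5 -1. ] -> off cm [0.06 0.03 2.62] rot [-0.  0.  0.]
```

{"op": "jog_arm", "data": {
  "targets": [
    {"offset": [0,0,0.6],"delta_rot": [0,0,0],"fingers": 0},
    {"offset": [0,0,1.2],"delta_rot": [0,0,0],"fingers": 0},
    {"offset": [0,0,1.8],"delta_rot": [0,0,0],"fingers": 0},
    {"offset": [0,0,2.4],"delta_rot": [0,0,0],"fingers": 0},
    {"offset": [0,0,2.65],"delta_rot": [0,0,0],"fingers": 0},
    {"offset": [0,0,2.65],"delta_rot": [0,0,0],"fingers": 0},
    {"offset": [0,0,2.65],"delta_rot": [0,0,0],"fingers": 0}
  ]
}}

```text
t: 22.25
eef_pos: [0.6117, -0.0554, 0.1456]
ee_rot: [0.0, 1.0, -0.027, -0.0]
force: [-1.9, 0.4, 2.9]
gripper_width: 0.0078
gripper_force: 25.0
```

{"op": "jog_arm", "data": {
  "targets": [
    {"offset": [0,0,0],"delta_rot": [0,0,0],"fingers": 0.4},
    {"offset": [0,0,0],"delta_rot": [0,0,0],"fingers": 0.4},
    {"offset": [0,0,0],"delta_rot": [0,0,0],"fingers": 0.4},
    {"offset": [0,0,0],"delta_rot": [0,0,0],"fingers": 0.4},
    {"offset": [0,0,-2],"delta_rot": [0,0,0],"fingers": 0.4},
    {"offset": [0,0,-5],"delta_rot": [0,0,0],"fingers": 0.4},
    {"offset": [0,0,-8],"delta_rot": [0,0,0],"fingers": 0.4},
    {"offset": [0,0,-11],"delta_rot": [0,0,0],"fingers": 0.4},
    {"offset": [0,0,-11],"delta_rot": [0,0,0],"fingers": 0.4},
    {"offset": [0,0,-11],"delta_rot": [0,0,0],"fingers": 0.4}
  ]
}}

```text
t: 23.08
eef_pos: [0.6124, -0.0555, 0.2571]
ee_rot: [0.0, 1.0, -0.027, 0.002]
force: [-0.5, -0.5, -1.1]
gripper_width: 0.037
gripper_force: 0.0
```

```bash
python3 - <<'E'
from h import *
go(HO(0,0.048),.18,-8.65)
E
```

```text
t 23.08 at [ 0.6124 -0.0555  0.2571] phi -93.1 w 0.0370 F [-0.5 -0.5 -1.1] -> off cm [-7.02 29.56  7.7 ] rot [  0.2  -0.1 -84.4]
```

{"op": "jog_arm", "data": {
  "targets": [
    {"offset": [-7,29.5,0],"delta_rot": [0,0,-84.4],"fingers": 0.4},
    {"offset": [-7,29.5,0],"delta_rot": [0,0,-84.4],"fingers": 0.4},
    {"offset": [-7,29.5,0],"delta_rot": [0,0,-84.4],"fingers": 0.4},
    {"offset": [-7,29.5,0],"delta_rot": [0,0,-84.4],"fingers": 0.4},
    {"offset": [-7,29.5,0],"delta_rot": [0,0,-84.4],"fingers": 0.4},
    {"offset": [-7,29.5,0],"delta_rot": [0,0,-84.4],"fingers": 0.4},
    {"offset": [-7,29.5,0],"delta_rot": [0,0,-84.4],"fingers": 0.4},
    {"offset": [-7,29.5,0],"delta_rot": [0,0,-84.4],"fingers": 0.4},
    {"offset": [-7,29.5,0],"delta_rot": [0,0,-84.4],"fingers": 0.4},
    {"offset": [-7,29.5,0],"delta_rot": [0,0,-84.4],"fingers": 0.4}
  ]
}}

```text
t: 23.92
eef_pos: [0.5249, -0.3476, 0.2536]
ee_rot: [-0.001, 0.837, 0.547, -0.0]
force: [-0.7, 0.6, 0.0]
gripper_width: 0.037
gripper_force: 0.0
```

{"op": "jog_arm", "data": {
  "targets": [
    {"offset": [0,0,1.5],"delta_rot": [0,0,-13],"fingers": 0.4},
    {"offset": [0,0,3],"delta_rot": [0,0,-13],"fingers": 0.4},
    {"offset": [0,0,5],"delta_rot": [0,0,-13],"fingers": 0.4},
    {"offset": [0,0,7.5],"delta_rot": [0,0,-13],"fingers": 0.4},
    {"offset": [0,0,7.5],"delta_rot": [0,0,-13],"fingers": 0.4},
    {"offset": [0,0,7.5],"delta_rot": [0,0,-13],"fingers": 0.4},
    {"offset": [0,0,7.5],"delta_rot": [0,0,-13],"fingers": 0.4}
  ]
}}

```text
t: 24.5
eef_pos: [0.5263, -0.3464, 0.1812]
ee_rot: [0.0, 0.771, 0.637, 0.0]
force: [0.5, -0.0, -0.3]
gripper_width: 0.0371
gripper_force: 0.0
```

```bash
python3 - <<'E'
from h import *
go(HO(0,.048),.066,-8.65)
E
```

```text
t 24.50 at [ 0.5263 -0.3464  0.1812] phi -10.9 w 0.0371 F [ 0.5 -0.  -0.3] -> off cm [-0.04  0.05 11.52] rot [ 0.   0.  -2.3]
```

{"op": "jog_arm", "data": {
  "targets": [
    {"offset": [0,0.07,2.5],"delta_rot": [0,0,-2.3],"fingers": 0.4},
    {"offset": [0,0.07,5],"delta_rot": [0,0,-2.3],"fingers": 0.4},
    {"offset": [0,0.07,7.5],"delta_rot": [0,0,-2.3],"fingers": 0.4},
    {"offset": [0,0.07,9.8],"delta_rot": [0,0,-2.3],"fingers": 0.4},
    {"offset": [0,0.07,11.5],"delta_rot": [0,0,-2.3],"fingers": 0.4},
    {"offset": [0,0.07,11.5],"delta_rot": [0,0,-2.3],"fingers": 0.4},
    {"offset": [0,0.07,11.5],"delta_rot": [0,0,-2.3],"fingers": 0.4}
  ]
}}

```text
t: 25.08
eef_pos: [0.5272, -0.3466, 0.0666]
ee_rot: [0.0, 0.758, 0.652, 0.0]
force: [0.2, 0.5, -0.5]
gripper_width: 0.0371
gripper_force: 0.0
```

{"op": "jog_arm", "data": {
  "targets": [
    {"offset": [0,0,0],"delta_rot": [0,0,0],"fingers": 0},
    {"offset": [0,0,0],"delta_rot": [0,0,0],"fingers": 0},
    {"offset": [0,0,0],"delta_rot": [0,0,0],"fingers": 0},
    {"offset": [0,0,0],"delta_rot": [0,0,0],"fingers": 0},
    {"offset": [0,0,0],"delta_rot": [0,0,0],"fingers": 0},
    {"offset": [0,0,0],"delta_rot": [0,0,0],"fingers": 0},
    {"offset": [0,0,0],"delta_rot": [0,0,0],"fingers": 0}
  ]
}}

```text
t: 25.67
eef_pos: [0.527, -0.3465, 0.0662]
ee_rot: [0.0, 0.758, 0.652, 0.0]
force: [-1.6, 1.1, 5.6]
gripper_width: 0.008
gripper_force: 25.0
```

{"op": "jog_arm", "data": {
  "targets": [
    {"offset": [0,0,-1],"delta_rot": [0,0,0],"fingers": 0},
    {"offset": [0,0,-3],"delta_rot": [0,0,0],"fingers": 0},
    {"offset": [0,0,-5],"delta_rot": [0,0,0],"fingers": 0},
    {"offset": [0,0,-8],"delta_rot": [0,0,0],"fingers": 0},
    {"offset": [0,0,-11],"delta_rot": [0,0,0],"fingers": 0},
    {"offset": [0,0,-14],"delta_rot": [0,0,0],"fingers": 0},
    {"offset": [0,0,-17],"delta_rot": [0,0,0],"fingers": 0},
    {"offset": [0,0,-20],"delta_rot": [0,0,0],"fingers": 0},
    {"offset": [0,0,-20.5],"delta_rot": [0,0,0],"fingers": 0},
    {"offset": [0,0,-20.5],"delta_rot": [0,0,0],"fingers": 0}
  ]
}}

```text
t: 26.5
eef_pos: [0.5273, -0.3467, 0.2731]
ee_rot: [0.002, 0.758, 0.652, 0.0]
force: [-0.4, -0.5, -1.9]
gripper_width: 0.0079
gripper_force: 25.0
```

```bash
python3 - <<'E'
from h import *
go(G(0,-.085),.27,-93.1)
E
```

```text
t 26.50 at [ 0.5273 -0.3467  0.2731] phi -8.6 w 0.0079 F [-0.4 -0.5 -1.9] -> off cm [25.27  4.5   0.27] rot [ 0.2 -0.1 84.5]
```

{"op": "jog_arm", "data": {
  "targets": [
    {"offset": [25.2,4.5,0],"delta_rot": [0,0,84.5],"fingers": 0},
    {"offset": [25.2,4.5,0],"delta_rot": [0,0,84.5],"fingers": 0},
    {"offset": [25.2,4.5,0],"delta_rot": [0,0,84.5],"fingers": 0},
    {"offset": [25.2,4.5,0],"delta_rot": [0,0,84.5],"fingers": 0},
    {"offset": [25.2,4.5,0],"delta_rot": [0,0,84.5],"fingers": 0},
    {"offset": [25.2,4.5,0],"delta_rot": [0,0,84.5],"fingers": 0},
    {"offset": [25.2,4.5,0],"delta_rot": [0,0,84.5],"fingers": 0},
    {"offset": [25.2,4.5,0],"delta_rot": [0,0,84.5],"fingers": 0},
    {"offset": [25.2,4.5,0],"delta_rot": [0,0,84.5],"fingers": 0},
    {"offset": [25.2,4.5,0],"delta_rot": [0,0,84.5],"fingers": 0}
  ]
}}

```text
t: 27.33
eef_pos: [0.6084, -0.1032, 0.2686]
ee_rot: [-0.001, 0.995, 0.099, -0.002]
force: [-0.5, 0.1, -0.6]
gripper_width: 0.0078
gripper_force: 25.0
```

{"op": "jog_arm", "data": {
  "targets": [
    {"offset": [0,0,1],"delta_rot": [0,0,13],"fingers": 0},
    {"offset": [0,0,2],"delta_rot": [0,0,13],"fingers": 0},
    {"offset": [0,0,3],"delta_rot": [0,0,13],"fingers": 0},
    {"offset": [0,0,4.5],"delta_rot": [0,0,13],"fingers": 0},
    {"offset": [0,0,5.5],"delta_rot": [0,0,13],"fingers": 0},
    {"offset": [0,0,5.5],"delta_rot": [0,0,13],"fingers": 0},
    {"offset": [0,0,5.5],"delta_rot": [0,0,13],"fingers": 0},
    {"offset": [0,0,5.5],"delta_rot": [0,0,13],"fingers": 0}
  ]
}}

```text
t: 28.0
eef_pos: [0.6092, -0.104, 0.2161]
ee_rot: [0.0, 1.0, -0.011, 0.0]
force: [-0.2, 0.2, -0.7]
gripper_width: 0.008
gripper_force: 25.0
```

```bash
python3 - <<'E'
from h import *
go(G(0,-.085),.146,-93.1)
E
```

```text
t 28.00 at [ 0.6092 -0.104   0.2161] phi -91.2 w 0.0080 F [-0.2  0.2 -0.7] -> off cm [ 0.03 -0.05  7.01] rot [ 0.  -0.   1.9]
```

{"op": "jog_arm", "data": {
  "targets": [
    {"offset": [0,-0.07,1.2],"delta_rot": [0,0,1.9],"fingers": 0},
    {"offset": [0,-0.07,2.4],"delta_rot": [0,0,1.9],"fingers": 0},
    {"offset": [0,-0.07,2.8],"delta_rot": [0,0,1.9],"fingers": 0},
    {"offset": [0,-0.07,3.1],"delta_rot": [0,0,1.9],"fingers": 0},
    {"offset": [0,-0.07,3.4],"delta_rot": [0,0,1.9],"fingers": 0},
    {"offset": [0,-0.07,3.7],"delta_rot": [0,0,1.9],"fingers": 0},
    {"offset": [0,-0.07,4],"delta_rot": [0,0,1.9],"fingers": 0},
    {"offset": [0,-0.07,4.3],"delta_rot": [0,0,1.9],"fingers": 0},
    {"offset": [0,-0.07,4.3],"delta_rot": [0,0,1.9],"fingers": 0}
  ]
}}

```text
t: 28.75
eef_pos: [0.6088, -0.1032, 0.1721]
ee_rot: [-0.0, 1.0, -0.028, -0.0]
force: [0.2, 0.2, -0.8]
gripper_width: 0.008
gripper_force: 25.0
```

```bash
python3 - <<'E'
from h import *
go(G(0,-.085),.146,-93.1)
E
```

```text
t 28.75 at [ 0.6088 -0.1032  0.1721] phi -93.2 w 0.0080 F [ 0.2  0.2 -0.8] -> off cm [0.08 0.04 2.61] rot [-0.   0.  -0.1]
```

{"op": "jog_arm", "data": {
  "targets": [
    {"offset": [0,0,0.6],"delta_rot": [0,0,0],"fingers": 0},
    {"offset": [0,0,1.2],"delta_rot": [0,0,0],"fingers": 0},
    {"offset": [0,0,1.8],"delta_rot": [0,0,0],"fingers": 0},
    {"offset": [0,0,2.4],"delta_rot": [0,0,0],"fingers": 0},
    {"offset": [0,0,2.65],"delta_rot": [0,0,0],"fingers": 0},
    {"offset": [0,0,2.65],"delta_rot": [0,0,0],"fingers": 0},
    {"offset": [0,0,2.65],"delta_rot": [0,0,0],"fingers": 0}
  ]
}}

```text
t: 29.33
eef_pos: [0.6089, -0.1032, 0.1461]
ee_rot: [-0.0, 1.0, -0.028, -0.0]
force: [-2.8, 0.2, 3.6]
gripper_width: 0.0077
gripper_force: 25.0
```

{"op": "jog_arm", "data": {
  "targets": [
    {"offset": [0,0,0],"delta_rot": [0,0,0],"fingers": 0.4},
    {"offset": [0,0,0],"delta_rot": [0,0,0],"fingers": 0.4},
    {"offset": [0,0,0],"delta_rot": [0,0,0],"fingers": 0.4},
    {"offset": [0,0,0],"delta_rot": [0,0,0],"fingers": 0.4},
    {"offset": [0,0,-2],"delta_rot": [0,0,0],"fingers": 0.4},
    {"offset": [0,0,-5],"delta_rot": [0,0,0],"fingers": 0.4},
    {"offset": [0,0,-8],"delta_rot": [0,0,0],"fingers": 0.4},
    {"offset": [0,0,-11],"delta_rot": [0,0,0],"fingers": 0.4}
  ]
}}

```text
t: 30.0
eef_pos: [0.6088, -0.1032, 0.2573]
ee_rot: [-0.0, 1.0, -0.028, -0.0]
force: [-0.2, 0.0, 0.4]
gripper_width: 0.0373
gripper_force: 0.0
```

{"op": "jog_arm", "data": {
  "targets": [
    {"offset": [-30,10,-4],"delta_rot": [0,0,0],"fingers": 0.4},
    {"offset": [-30,10,-4],"delta_rot": [0,0,0],"fingers": 0.6},
    {"offset": [-30,10,-4],"delta_rot": [0,0,0],"fingers": 1},
    {"offset": [-30,10,-4],"delta_rot": [0,0,0],"fingers": 1},
    {"offset": [-30,10,-4],"delta_rot": [0,0,0],"fingers": 1},
    {"offset": [-30,10,-4],"delta_rot": [0,0,0],"fingers": 1},
    {"offset": [-30,10,-4],"delta_rot": [0,0,0],"fingers": 1},
    {"offset": [-30,10,-4],"delta_rot": [0,0,0],"fingers": 1},
    {"offset": [-30,10,-4],"delta_rot": [0,0,0],"fingers": 1},
    {"offset": [-30,10,-4],"delta_rot": [0,0,0],"fingers": 1}
  ]
}}

```text
t: 30.83
eef_pos: [0.3035, -0.1867, 0.2967]
ee_rot: [0.001, 1.0, -0.029, 0.001]
force: [0.4, 1.4, 0.4]
gripper_width: 0.091
gripper_force: 0.0
```

```bash
python3 - <<'E'
from h import *
a=robot.capture("top")["color"];b=robot.capture("side")["color"]
cv2.imwrite("pics/b1.png",np.hstack([crop(a,140,540,120,320,1.0),crop(b,200,560,110,310,1.0)]))
cv2.imwrite("pics/ta.png",a);cv2.imwrite("pics/sa.png",b)
cv2.imwrite("pics/b1.png",np.vstack([crop(a,140,540,125,315,1.5),crop(b,140,540,120,320,1.5)]))
go((.451,-.1575),.2,-93.1)
E
```

```text
t 30.93 at [ 0.3045 -0.1864  0.2962] phi -93.2 w 0.0928 F [ 0.5 -0.5  0.1] -> off cm [14.46 -3.7   9.63] rot [ 0.  -0.  -0.1]
```

View pics/b1.png

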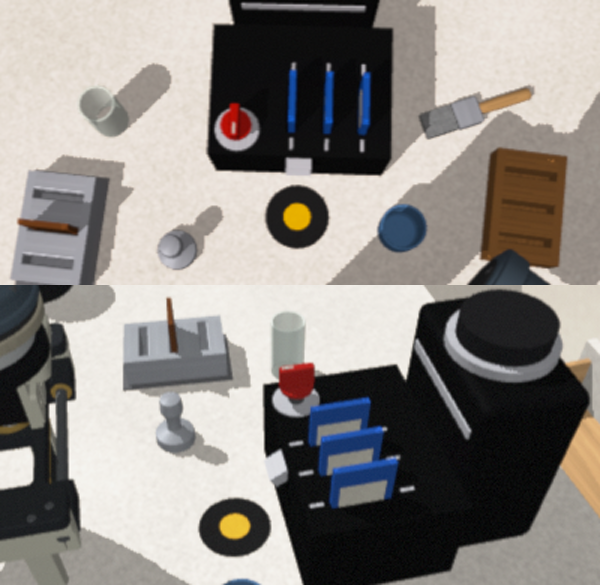

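```bash
cat >> h.py <<'E'
def cup(imgs,x0):
    import pickle; from scipy.optimize import minimize
    C=pickle.load(open("cal.pkl","rb")); a=np.linspace(0,2*np.pi,48); k=np.c_[np.cos(a),np.sin(a)]
    out=[]
    for n,im in imgs.items():
        c=C[n]; h=cv2.cvtColor(im,cv2.COLOR_BGR2HSV); m=((h[...,0]>95)&(h[...,0]<120)&(h[...,1]>90)).astype(np.uint8)
        uv=pj(c,[[*x0,.03]])[0]; w=np.zeros_like(m); cv2.circle(w,tuple(int(v) for v in uv),34,1,-1); m&=w
        def cost(x):
            P=np.vstack([pj(c,np.c_[x+k*.033,0*a+.065]),pj(c,np.c_[x+k*.032,0*a])])
            q=np.zeros_like(m); cv2.fillConvexPoly(q,np.round(cv2.convexHull(P.astype(np.float32))*16).astype(int),1,shift=4)
            return (m!=q).sum()
        r=minimize(cost,x0,method="Nelder-Mead",options=dict(initial_simplex=np.array(x0)+np.array([[0,0],[.008,0],[0,.008]])))
        out.append((n,r.x.round(4),int(r.fun),int(m.sum())))
    return out
E
python3 - <<'E'
from h import *
print(cup({"top":cv2.imread("pics/ta.png"),"side":cv2.imread("pics/sa.png")},(.451,-.157)))
print(cup({"side":cv2.imread("pics/side0.png")},(.451,-.157)))
go((.4515,-.157),.2,-93.1)
E
```

```text
[('top', array([ 0.4553, -0.1593]), 160, 744), ('side', array([ 0.4531, -0.1526]), 323, 1469)]
[('side', array([ 0.4531, -0.1526]), 302, 1490)]
t 30.93 at [ 0.3045 -0.1864  0.2962] phi -93.2 w 0.0928 F [ 0.5 -0.5  0.1] -> off cm [14.51 -3.76  9.63] rot [ 0.  -0.  -0.1]
```

```bash
python3 - <<'E'
from h import *
import pickle
C=pickle.load(open("cal.pkl","rb")); a=np.linspace(0,2*np.pi,48); k=np.c_[np.cos(a),np.sin(a)]; o=[]
for n,f,(u,v) in(("top","ta",(408,277)),("side","side0",(301,340))):
    im=crop(cv2.imread(f"pics/{f}.png"),u-30,u+30,v-30,v+30,6)
    for z,r in((.065,.033),(0,.032)):
        P=(pj(C[n],np.c_[np.array([.453,-.157])+k*r,0*a+z])-[u-30,v-30]+.5)*6
        cv2.polylines(im,[P.astype(int)],True,(0,255,255),1)
    o.append(im)
cv2.imwrite("pics/c5.png",np.hstack(o))
E
```

```text
(no output)
```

View pics/c5.png

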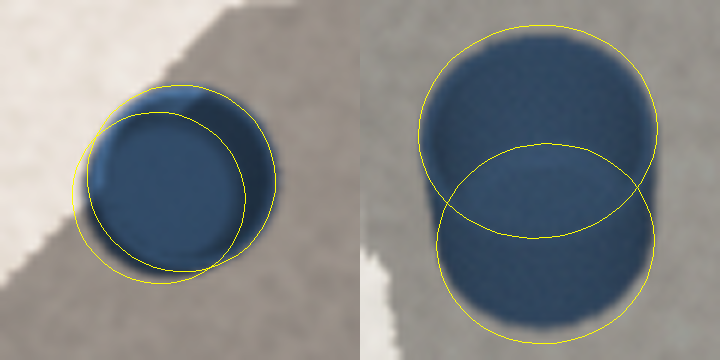

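{"op": "jog_arm", "data": {
  "targets": [
    {"offset": [14.8,-3.65,5],"delta_rot": [0,0,0],"fingers": 1},
    {"offset": [14.8,-3.65,10],"delta_rot": [0,0,0],"fingers": 1},
    {"offset": [14.8,-3.65,10],"delta_rot": [0,0,0],"fingers": 1},
    {"offset": [14.8,-3.65,13],"delta_rot": [0,0,0],"fingers": 1},
    {"offset": [14.8,-3.65,16],"delta_rot": [0,0,0],"fingers": 1},
    {"offset": [14.8,-3.65,18],"delta_rot": [0,0,0],"fingers": 1},
    {"offset": [14.8,-3.65,18],"delta_rot": [0,0,0],"fingers": 1},
    {"offset": [14.8,-3.65,18],"delta_rot": [0,0,0],"fingers": 1},
    {"offset": [14.8,-3.65,18],"delta_rot": [0,0,0],"fingers": 1}
  ]
}}

```text
t: 31.68
eef_pos: [0.4544, -0.1582, 0.1176]
ee_rot: [0.0, 1.0, -0.028, 0.0]
force: [-0.3, 0.0, 1.0]
gripper_width: 0.0931
gripper_force: 0.0
```

```bash
python3 - <<'E'
from h import *
b=robot.capture("side")["color"]; print(cup({"side":b},(.453,-.157)))
go((.454,-.158),.031,-93.1)
E
```

```text
[('side', array([ 0.4553, -0.1512]), 1115, 675)]
t 31.73 at [ 0.4547 -0.1585  0.1183] phi -93.2 w 0.0931 F [ 0.7 -0.6  0.8] -> off cm [-0.09 -0.06  8.73] rot [ 0.1 -0.2 -0.1]
```

{"op": "jog_arm", "data": {
  "targets": [
    {"offset": [-0.05,-0.05,2],"delta_rot": [0,0,0],"fingers": 1},
    {"offset": [-0.05,-0.05,4],"delta_rot": [0,0,0],"fingers": 1},
    {"offset": [-0.05,-0.05,6],"delta_rot": [0,0,0],"fingers": 1},
    {"offset": [-0.05,-0.05,8],"delta_rot": [0,0,0],"fingers": 1},
    {"offset": [-0.05,-0.05,8.7],"delta_rot": [0,0,0],"fingers": 1},
    {"offset": [-0.05,-0.05,8.7],"delta_rot": [0,0,0],"fingers": 1}
  ]
}}

```text
t: 32.23
eef_pos: [0.4534, -0.1579, 0.0298]
ee_rot: [0.0, 1.0, -0.028, 0.0]
force: [-1.1, 0.5, 0.6]
gripper_width: 0.0928
gripper_force: 0.0
```

{"op": "jog_arm", "data": {
  "targets": [
    {"offset": [0,0,0],"delta_rot": [0,0,0],"fingers": 0.8},
    {"offset": [0,0,0],"delta_rot": [0,0,0],"fingers": 0.75},
    {"offset": [0,0,0],"delta_rot": [0,0,0],"fingers": 0.7},
    {"offset": [0,0,0],"delta_rot": [0,0,0],"fingers": 0.6},
    {"offset": [0,0,0],"delta_rot": [0,0,0],"fingers": 0.5},
    {"offset": [0,0,0],"delta_rot": [0,0,0],"fingers": 0.5},
    {"offset": [0,0,0],"delta_rot": [0,0,0],"fingers": 0.5},
    {"offset": [0,0,0],"delta_rot": [0,0,0],"fingers": 0.5}
  ],
  "force": 15
}}

```text
t: 32.9
eef_pos: [0.4538, -0.158, 0.0297]
ee_rot: [0.0, 1.0, -0.028, 0.001]
force: [-1.1, -1.3, 6.1]
gripper_width: 0.064
gripper_force: 15.0
```

```bash
python3 - <<'E'
from h import *
go((.4786,-.011),.06,-93.1)
E
```

```text
t 32.90 at [ 0.4538 -0.158   0.0297] phi -93.2 w 0.0640 F [-1.1 -1.3  6.1] -> off cm [  1.66 -14.81  -3.03] rot [ 0.  -0.1 -0.1]
```

{"op": "jog_arm", "data": {
  "targets": [
    {"offset": [0,0,-1.5],"delta_rot": [0,0,0],"fingers": 0.5},
    {"offset": [0,0,-3],"delta_rot": [0,0,0],"fingers": 0.5},
    {"offset": [0.4,-3,-3],"delta_rot": [0,0,0],"fingers": 0.5},
    {"offset": [0.8,-6,-3],"delta_rot": [0,0,0],"fingers": 0.5},
    {"offset": [1.2,-9,-3],"delta_rot": [0,0,0],"fingers": 0.5},
    {"offset": [1.5,-12,-3],"delta_rot": [0,0,0],"fingers": 0.5},
    {"offset": [1.65,-14,-3],"delta_rot": [0,0,0],"fingers": 0.5},
    {"offset": [1.65,-14.8,-3],"delta_rot": [0,0,0],"fingers": 0.5},
    {"offset": [1.65,-14.8,-3],"delta_rot": [0,0,0],"fingers": 0.5},
    {"offset": [1.65,-14.8,-3],"delta_rot": [0,0,0],"fingers": 0.5}
  ]
}}

```text
t: 33.73
eef_pos: [0.4778, -0.0111, 0.059]
ee_rot: [0.0, 1.0, -0.028, -0.0]
force: [-0.3, 0.6, -2.7]
gripper_width: 0.0641
gripper_force: 15.0
```

```bash
python3 - <<'E'
from h import *
go((.4786,-.011),.03,-93.1)
E
```

```text
t 33.73 at [ 0.4778 -0.0111  0.059 ] phi -93.2 w 0.0641 F [-0.3  0.6 -2.7] -> off cm [ 0.08 -0.02  2.9 ] rot [ 0.   0.  -0.1]
```

{"op": "jog_arm", "data": {
  "targets": [
    {"offset": [0,0,1],"delta_rot": [0,0,0],"fingers": 0.5},
    {"offset": [0,0,2],"delta_rot": [0,0,0],"fingers": 0.5},
    {"offset": [0,0,2.6],"delta_rot": [0,0,0],"fingers": 0.5},
    {"offset": [0,0,2.9],"delta_rot": [0,0,0],"fingers": 0.5},
    {"offset": [0,0,2.9],"delta_rot": [0,0,0],"fingers": 0.5},
    {"offset": [0,0,2.9],"delta_rot": [0,0,0],"fingers": 0.5}
  ]
}}

```text
t: 34.23
eef_pos: [0.4778, -0.0112, 0.0296]
ee_rot: [-0.0, 1.0, -0.028, -0.0]
force: [0.2, 0.9, -1.7]
gripper_width: 0.0644
gripper_force: 15.0
```

{"op": "jog_arm", "data": {
  "targets": [
    {"offset": [0,0,0],"delta_rot": [0,0,0],"fingers": 0.75},
    {"offset": [0,0,0],"delta_rot": [0,0,0],"fingers": 0.85},
    {"offset": [0,0,0],"delta_rot": [0,0,0],"fingers": 1},
    {"offset": [0,0,0],"delta_rot": [0,0,0],"fingers": 1},
    {"offset": [0,0,-2],"delta_rot": [0,0,0],"fingers": 1},
    {"offset": [0,0,-5],"delta_rot": [0,0,0],"fingers": 1},
    {"offset": [0,0,-9],"delta_rot": [0,0,0],"fingers": 1},
    {"offset": [0,0,-13],"delta_rot": [0,0,0],"fingers": 1},
    {"offset": [0,0,-17],"delta_rot": [0,0,0],"fingers": 1},
    {"offset": [0,0,-21],"delta_rot": [0,0,0],"fingers": 1}
  ]
}}

```text
t: 35.07
eef_pos: [0.4775, -0.0107, 0.2423]
ee_rot: [0.0, 1.0, -0.028, 0.0]
force: [0.7, 1.1, 0.0]
gripper_width: 0.0928
gripper_force: 0.0
```

```bash
python3 - <<'E'
from h import *
go(G(-.035,.085),.25,86.9)
print(robot.get_state()["q"].round(2))
E
```

```text
t 35.07 at [ 0.4775 -0.0107  0.2423] phi -93.2 w 0.0928 F [0.7 1.1 0. ] -> off cm [10.18 -8.45 -0.76] rot [ -0.   -0.  179.9]
[-0.12  0.19  1.8   0.    1.15  1.51]
```

{"op": "jog_arm", "data": {
  "targets": [
    {"offset": [10.2,-8.4,-1.5],"delta_rot": [0,0,-68],"fingers": 0.4},
    {"offset": [10.2,-8.4,-1.5],"delta_rot": [0,0,-68],"fingers": 0.4},
    {"offset": [10.2,-8.4,-1.5],"delta_rot": [0,0,-68],"fingers": 0.4},
    {"offset": [10.2,-8.4,-1.5],"delta_rot": [0,0,-68],"fingers": 0.4},
    {"offset": [10.2,-8.4,-1.5],"delta_rot": [0,0,-68],"fingers": 0.4},
    {"offset": [10.2,-8.4,-1.5],"delta_rot": [0,0,-68],"fingers": 0.4},
    {"offset": [10.2,-8.4,-1.5],"delta_rot": [0,0,-68],"fingers": 0.4},
    {"offset": [10.2,-8.4,-1.5],"delta_rot": [0,0,-68],"fingers": 0.4},
    {"offset": [10.2,-8.4,-1.5],"delta_rot": [0,0,-68],"fingers": 0.4},
    {"offset": [10.2,-8.4,-1.5],"delta_rot": [0,0,-68],"fingers": 0.4}
  ]
}}

```text
t: 35.9
eef_pos: [0.5844, 0.0675, 0.2551]
ee_rot: [-0.0, 0.842, 0.539, -0.0]
force: [0.7, 0.6, -0.1]
gripper_width: 0.0377
gripper_force: 0.0
```

{"op": "jog_arm", "data": {
  "targets": [
    {"offset": [0,0,0],"delta_rot": [0,0,-68],"fingers": 0.4},
    {"offset": [0,0,0],"delta_rot": [0,0,-68],"fingers": 0.4},
    {"offset": [0,0,0],"delta_rot": [0,0,-68],"fingers": 0.4},
    {"offset": [0,0,0],"delta_rot": [0,0,-68],"fingers": 0.4},
    {"offset": [0,0,0],"delta_rot": [0,0,-68],"fingers": 0.4},
    {"offset": [0,0,0],"delta_rot": [0,0,-68],"fingers": 0.4},
    {"offset": [0,0,0],"delta_rot": [0,0,-68],"fingers": 0.4},
    {"offset": [0,0,0],"delta_rot": [0,0,-68],"fingers": 0.4},
    {"offset": [0,0,0],"delta_rot": [0,0,-68],"fingers": 0.4},
    {"offset": [0,0,0],"delta_rot": [0,0,-68],"fingers": 0.4}
  ]
}}

```text
t: 36.73
eef_pos: [0.5844, 0.0675, 0.2551]
ee_rot: [-0.0, 0.397, 0.918, -0.0]
force: [-0.3, 0.1, 0.1]
gripper_width: 0.0373
gripper_force: 0.0
```

{"op": "jog_arm", "data": {
  "targets": [
    {"offset": [0,0,0],"delta_rot": [0,0,-44],"fingers": 0.4},
    {"offset": [0,0,0],"delta_rot": [0,0,-44],"fingers": 0.4},
    {"offset": [0,0,0],"delta_rot": [0,0,-44],"fingers": 0.4},
    {"offset": [0,0,0],"delta_rot": [0,0,-44],"fingers": 0.4},
    {"offset": [0,0,0],"delta_rot": [0,0,-44],"fingers": 0.4},
    {"offset": [0,0,0],"delta_rot": [0,0,-44],"fingers": 0.4},
    {"offset": [0,0,0],"delta_rot": [0,0,-44],"fingers": 0.4},
    {"offset": [0,0,0],"delta_rot": [0,0,-44],"fingers": 0.4},
    {"offset": [0,0,0],"delta_rot": [0,0,-44],"fingers": 0.4}
  ]
}}

```text
t: 37.48
eef_pos: [0.5845, 0.0674, 0.2551]
ee_rot: [0.0, 0.03, 1.0, 0.0]
force: [0.2, 0.4, -0.0]
gripper_width: 0.037
gripper_force: 0.0
```

```bash
python3 - <<'E'
from h import *
go(G(-.035,.085),.161,86.9)
a=robot.capture("top")["color"];b=robot.capture("side")["color"]
cv2.imwrite("pics/b2.png",np.hstack([crop(a,270,400,150,310,3),crop(b,220,350,170,330,3)]))
E
```

```text
t 37.48 at [0.5845 0.0674 0.2551] phi 86.6 w 0.0370 F [ 0.2  0.4 -0. ] -> off cm [0.07 0.06 9.41] rot [ 0.   0.  -0.3]
```

View pics/b2.png

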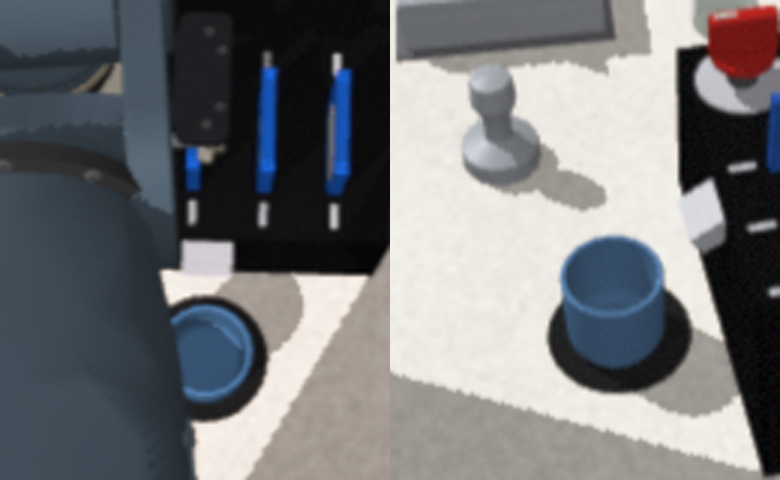

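{"op": "jog_arm", "data": {
  "targets": [
    {"offset": [0.05,0.06,2.5],"delta_rot": [0,0,-0.3],"fingers": 0.4},
    {"offset": [0.05,0.06,5],"delta_rot": [0,0,-0.3],"fingers": 0.4},
    {"offset": [0.05,0.06,7.5],"delta_rot": [0,0,-0.3],"fingers": 0.4},
    {"offset": [0.05,0.06,9.3],"delta_rot": [0,0,-0.3],"fingers": 0.4},
    {"offset": [0.05,0.06,9.3],"delta_rot": [0,0,-0.3],"fingers": 0.4},
    {"offset": [0.05,0.06,9.3],"delta_rot": [0,0,-0.3],"fingers": 0.4}
  ]
}}

```text
t: 38.08
eef_pos: [0.5839, 0.068, 0.1621]
ee_rot: [-0.001, 0.026, 1.0, -0.0]
force: [0.8, -0.5, -0.4]
gripper_width: 0.0375
gripper_force: 0.0
```

{"op": "jog_arm", "data": {
  "targets": [
    {"offset": [0,0,0],"delta_rot": [0,0,0],"fingers": 0},
    {"offset": [0,0,0],"delta_rot": [0,0,0],"fingers": 0},
    {"offset": [0,0,0],"delta_rot": [0,0,0],"fingers": 0},
    {"offset": [0,0,0],"delta_rot": [0,0,0],"fingers": 0},
    {"offset": [0,0,0],"delta_rot": [0,0,0],"fingers": 0},
    {"offset": [0,0,0],"delta_rot": [0,0,0],"fingers": 0}
  ],
  "force": 30
}}

```text
t: 38.58
eef_pos: [0.5843, 0.0686, 0.1629]
ee_rot: [0.001, 0.025, 1.0, 0.001]
force: [-1.5, 4.5, 4.1]
gripper_width: 0.0119
gripper_force: 30.0
```

```bash
python3 - <<'E'
from h import *
go(G(-.035,.085),.162,86.9)
E
```

```text
t 38.58 at [0.5843 0.0686 0.1629] phi 87.1 w 0.0119 F [-1.5  4.5  4.1] -> off cm [ 0.05 -0.06  0.09] rot [0.1 0.1 0.2]
```

{"op": "jog_arm", "data": {
  "targets": [
    {"offset": [0,0.15,0],"delta_rot": [0,0,7],"fingers": 0},
    {"offset": [0,0.15,0],"delta_rot": [0,0,14],"fingers": 0},
    {"offset": [0,0.15,0],"delta_rot": [0,0,21],"fingers": 0},
    {"offset": [0,0.15,0],"delta_rot": [0,0,28],"fingers": 0},
    {"offset": [0,0.15,0],"delta_rot": [0,0,35],"fingers": 0},
    {"offset": [0,0.15,0],"delta_rot": [0,0,42],"fingers": 0},
    {"offset": [0,0.15,0],"delta_rot": [0,0,49],"fingers": 0},
    {"offset": [0,0.15,0],"delta_rot": [0,0,56],"fingers": 0},
    {"offset": [0,0.15,0],"delta_rot": [0,0,61],"fingers": 0},
    {"offset": [0,0.15,0],"delta_rot": [0,0,61],"fingers": 0}
  ]
}}

```text
t: 39.42
eef_pos: [0.5845, 0.069, 0.1629]
ee_rot: [0.001, 0.531, 0.847, -0.0]
force: [-0.3, -1.9, 6.1]
gripper_width: 0.0114
gripper_force: 30.0
```

```bash
python3 - <<'E'
from h import *
go(G(-.035,.085),.162,86.9); print(robot.get_state()["torque"])
E
```

```text
t 39.42 at [0.5845 0.069  0.1629] phi 25.8 w 0.0114 F [-0.3 -1.9  6.1] -> off cm [-0.05 -0.1   0.09] rot [ -0.    0.1 -61.1]
[-0.51578069  0.20726471  0.11268847]
```

Turned 61° so far, torque about 0.11 N m as expected. Now to the stop.

{"op": "jog_arm", "data": {
  "targets": [
    {"offset": [0,0,0],"delta_rot": [0,0,3],"fingers": 0},
    {"offset": [0,0,0],"delta_rot": [0,0,6],"fingers": 0},
    {"offset": [0,0,0],"delta_rot": [0,0,8],"fingers": 0},
    {"offset": [0,0,0],"delta_rot": [0,0,9],"fingers": 0},
    {"offset": [0,0,0],"delta_rot": [0,0,9],"fingers": 0},
    {"offset": [0,0,0],"delta_rot": [0,0,9],"fingers": 0},
    {"offset": [0,0,0],"delta_rot": [0,0,9],"fingers": 0},
    {"offset": [0,0,0],"delta_rot": [0,0,9],"fingers": 0},
    {"offset": [0,0,0],"delta_rot": [0,0,9],"fingers": 0}
  ]
}}

```text
t: 40.17
eef_pos: [0.5845, 0.069, 0.1628]
ee_rot: [0.001, 0.593, 0.805, -0.0]
force: [0.1, -2.9, 4.5]
gripper_width: 0.0119
gripper_force: 30.1
```

```bash
python3 - <<'E'
from h import *
go(G(-.035,.085),.162,86.9); print(robot.get_state()["torque"])
i=np.hstack([crop(robot.capture("side")["color"],220,380,140,340,2.9)])
cv2.imwrite("pics/b3.png",i)
E
```

```text
t 40.17 at [0.5845 0.069  0.1628] phi 17.2 w 0.0119 F [ 0.1 -2.9  4.5] -> off cm [-0.07 -0.09  0.08] rot [ -0.    0.1 -69.7]
[-0.48915501  0.19328325  0.33254808]
```

View pics/b3.png

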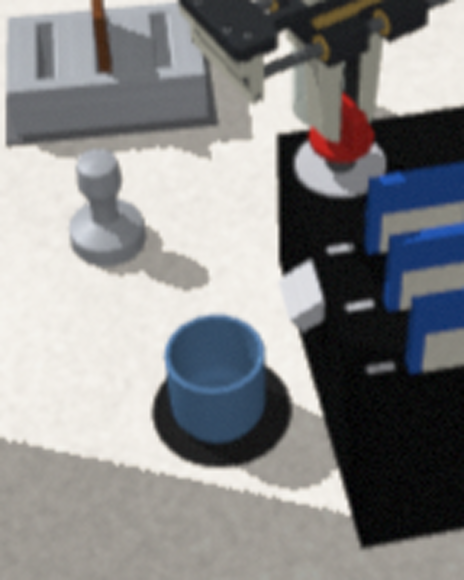

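{"op": "jog_arm", "data": {
  "targets": [
    {"offset": [0,0,0],"delta_rot": [0,0,-7],"fingers": 0},
    {"offset": [0,0,0],"delta_rot": [0,0,-14],"fingers": 0},
    {"offset": [0,0,0],"delta_rot": [0,0,-21],"fingers": 0},
    {"offset": [0,0,0],"delta_rot": [0,0,-28],"fingers": 0},
    {"offset": [0,0,0],"delta_rot": [0,0,-35],"fingers": 0},
    {"offset": [0,0,0],"delta_rot": [0,0,-42],"fingers": 0},
    {"offset": [0,0,0],"delta_rot": [0,0,-49],"fingers": 0},
    {"offset": [0,0,0],"delta_rot": [0,0,-56],"fingers": 0},
    {"offset": [0,0,0],"delta_rot": [0,0,-62],"fingers": 0},
    {"offset": [0,0,0],"delta_rot": [0,0,-68],"fingers": 0}
  ]
}}

```text
t: 41.05
eef_pos: [0.5844, 0.0688, 0.1629]
ee_rot: [0.0, 0.04, 0.999, -0.001]
force: [-2.0, -4.6, 6.3]
gripper_width: 0.0119
gripper_force: 30.0
```

{"op": "jog_arm", "data": {
  "targets": [
    {"offset": [0,0,0],"delta_rot": [0,0,-1],"fingers": 0.5},
    {"offset": [0,0,0],"delta_rot": [0,0,-1],"fingers": 0.5},
    {"offset": [0,0,0],"delta_rot": [0,0,-1],"fingers": 0.5},
    {"offset": [0,0,0],"delta_rot": [0,0,-1],"fingers": 0.5},
    {"offset": [0,0,0],"delta_rot": [0,0,-1],"fingers": 0.5},
    {"offset": [0,0,-3],"delta_rot": [0,0,-1],"fingers": 0.5},
    {"offset": [0,0,-6],"delta_rot": [0,0,-1],"fingers": 0.5},
    {"offset": [0,0,-9],"delta_rot": [0,0,-1],"fingers": 0.5},
    {"offset": [0,0,-12],"delta_rot": [0,0,-1],"fingers": 0.5},
    {"offset": [0,0,-12],"delta_rot": [0,0,-1],"fingers": 0.5}
  ]
}}

```text
t: 41.88
eef_pos: [0.586, 0.0697, 0.2882]
ee_rot: [0.004, 0.034, 0.999, 0.0]
force: [0.9, 0.2, 1.1]
gripper_width: 0.0466
gripper_force: 0.0
```

{"op": "jog_arm", "data": {
  "targets": [
    {"offset": [20,22,0],"delta_rot": [0,0,0],"fingers": 0.5},
    {"offset": [20,22,0],"delta_rot": [0,0,0],"fingers": 0.5},
    {"offset": [20,22,0],"delta_rot": [0,0,0],"fingers": 0.5},
    {"offset": [20,22,0],"delta_rot": [0,0,0],"fingers": 0.5},
    {"offset": [20,22,0],"delta_rot": [0,0,0],"fingers": 0.5},
    {"offset": [20,22,0],"delta_rot": [0,0,0],"fingers": 0.5},
    {"offset": [20,22,0],"delta_rot": [0,0,0],"fingers": 0.5},
    {"offset": [20,22,0],"delta_rot": [0,0,0],"fingers": 0.5},
    {"offset": [20,22,0],"delta_rot": [0,0,0],"fingers": 0.5},
    {"offset": [20,22,0],"delta_rot": [0,0,0],"fingers": 0.5}
  ]
}}

```text
t: 42.72
eef_pos: [0.3997, 0.3024, 0.2819]
ee_rot: [0.0, 0.034, 0.999, -0.0]
force: [0.7, -0.2, -0.2]
gripper_width: 0.0466
gripper_force: 0.0
```

```bash
python3 - <<'E'
from h import *
a=robot.capture("top")["color"];b=robot.capture("side")["color"]
cv2.imwrite("pics/b4.png",np.vstack([crop(a,140,540,125,315,1.5),crop(b,140,540,120,320,1.5)]))
cv2.imwrite("pics/tb.png",a); cv2.imwrite("pics/sb.png",b)
go((.4,.3),.2,0)
E
```

```text
t 42.82 at [0.4004 0.3017 0.2819] phi 86.0 w 0.0470 F [0.6 0.2 0.6] -> off cm [ 0.03 -0.17  8.19] rot [-0.  0. 86.]
```

View pics/b4.png

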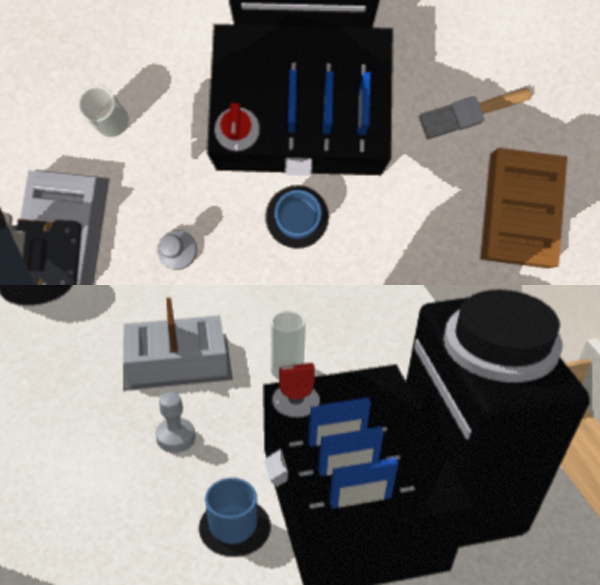

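```bash
python3 -c "
from bench import robot
print(robot.sign_off())"
```

```text
the job is handed in; nothing more can be done
None
```

I handed the job in at about 43 s, with every step done as far as the pictures show: one used panel (the only one present) in the wash rack, three fresh panels home in the grinder, the cup centred on its mat, and the knob twisted to its stop and sprung back. I have not seen the judge's result.

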